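Sort mixed-up left-hand and right-hand brackets into their own trays

TASK

The four angle brackets all lie in one another's trays: move each to its own, the left-hand bracket to the blue tray, its right-hand mirror image to the red one, the bracket with two gussets to the yellow one and the plain one to the green one, setting one down on the empty black mat whenever you need a free spot. Leave every bracket standing on its base in the middle of its tray, square with the tray's sides (either way round), and do not shift the paste tin.

Things in the scene. Friction and masses are not known exactly. Their poses are not given: they have to be found in the camera images.
- bracket_left: Loose light-metal bracket, 0.15-0.31 kg: base 50x80x8 mm, upright wall 8 thick, 80 long, 54 high over all on one long edge. LEFT-HAND: one dark triangular gusset (10 thick, 38 legs) at the left end, seen with the wall at the back.  Origin: centre of the base's underside; z up, x towards the wall, y lengthwise (+y = left). Wall mid-plane at x=+21: grip it from above at mid-length (60 mm free of gussets).
- bracket_right: Loose light-metal bracket, 0.15-0.31 kg: base 50x80x8 mm, upright wall 8 thick, 80 long, 54 high over all on one long edge. RIGHT-HAND mirror image: one dark triangular gusset (10 thick, 38 legs) at the right end, seen with the wall at the back.  Origin: centre of the base's underside; z up, x towards the wall, y lengthwise (+y = left). Wall mid-plane at x=+21: grip it from above at mid-length (60 mm free of gussets).
- bracket_double: Loose light-metal bracket, 0.15-0.31 kg: base 50x80x8 mm, upright wall 8 thick, 80 long, 54 high over all on one long edge. DOUBLE: a dark triangular gusset (10 thick, 38 legs) at each end.  Origin: centre of the base's underside; z up, x towards the wall, y lengthwise (+y = left). Wall mid-plane at x=+21: grip it from above at mid-length (60 mm free of gussets).
- bracket_plain: Loose light-metal bracket, 0.15-0.31 kg: base 50x80x8 mm, upright wall 8 thick, 80 long, 54 high over all on one long edge. PLAIN: no gusset.  Origin: centre of the base's underside; z up, x towards the wall, y lengthwise (+y = left). Wall mid-plane at x=+21: grip it from above at mid-length (60 mm free of gussets).
- tray_left: Blue fixed shallow tray for the left-hand bracket; holds a wrong one at first. Pocket 92 (x) by 116 mm (y), floor 4 above the bench, rim 4 thick, top 12 above the bench. Front ledge (-x side, 26 wide): white label with the bracket's black plan view, a long bar with a cross bar at its left end only. Origin: on the bench under the pocket's middle; z up, y along the long side.
- tray_right: Red fixed shallow tray for the right-hand bracket; holds a wrong one at first. Pocket 92 (x) by 116 mm (y), floor 4 above the bench, rim 4 thick, top 12 above the bench. Front ledge (-x side, 26 wide): white label with the bracket's black plan view, a long bar with a cross bar at its right end only. Origin: on the bench under the pocket's middle; z up, y along the long side.
- tray_double: Yellow fixed shallow tray for the double bracket; holds a wrong one at first. Pocket 92 (x) by 116 mm (y), floor 4 above the bench, rim 4 thick, top 12 above the bench. Front ledge (-x side, 26 wide): white label with the bracket's black plan view, a long bar with a cross bar at both ends. Origin: on the bench under the pocket's middle; z up, y along the long side.
- tray_plain: Green fixed shallow tray for the plain bracket; holds a wrong one at first. Pocket 92 (x) by 116 mm (y), floor 4 above the bench, rim 4 thick, top 12 above the bench. Front ledge (-x side, 26 wide): white label with the bracket's black plan view, a long bar with no cross bar. Origin: on the bench under the pocket's middle; z up, y along the long side.
- mat: Empty black rubber mat, fixed, 110 x 130 mm and 4 mm thick: the free spot, room for one bracket. Origin: centre of its underside, y along its long side.
- tin: Bystander: closed green paste tin with a pale lid, 69 mm across, 46 mm high, loose, 0.28 kg, standing on the bench. Origin: centre of its underside.

How it is judged:
At the end, for the whole second after the job is handed in: Every bracket stands on its base on the floor of its own tray, within 15 mm of the pocket's middle and within 0.2 rad of square (either way round), tilted less than 0.06 rad, at rest and released (horizontal distance between bracket_left and tray_left below 0.015 m and z of bracket_left in the frame of tray_left below 0.008 m and angle between each of bracket_left, bracket_right, bracket_double, bracket_plain's own z axis and vertical below 0.06 rad and angle between the y axis of bracket_left and the y axis of tray_left, either way round below 0.2 rad and linear speed of each of bracket_left, bracket_right, bracket_double, bracket_plain below 0.02 m/s and angular speed of each of bracket_left, bracket_right, bracket_double, bracket_plain below 0.2 rad/s and horizontal distance between bracket_right and tray_right below 0.015 m and z of bracket_right in the frame of tray_right below 0.008 m and angle between the y axis of bracket_right and the y axis of tray_right, either way round below 0.2 rad and horizontal distance between bracket_double and tray_double below 0.015 m and z of bracket_double in the frame of tray_double below 0.008 m and angle between the y axis of bracket_double and the y axis of tray_double, either way round below 0.2 rad and horizontal distance between bracket_plain and tray_plain below 0.015 m and z of bracket_plain in the frame of tray_plain below 0.008 m and angle between the y axis of bracket_plain and the y axis of tray_plain, either way round below 0.2 rad); the robot touches nothing.
It fails at once if the paste tin is shifted by more than 20 mm or tipped (distance of tin from where it was at the start of the episode above 0.02 m or angle between tin's own z axis and vertical above 0.2 rad).
It also fails if it takes over 144 s, if anything falls off the work surface, if the arm or the gripper's body presses on something with over 40 N, if the wrist force passes 120 N, or if a joint passes its speed limit or range.

ROBOT

A 6-joint arm with a two-finger parallel gripper is mounted at the origin on a cart in front of the work surface, level with it; the furniture and walls round the work are solid. World frame = base frame: x ahead of the robot, y to its left, z up, the work surface at z = 0. Lengths are in m, angles in rad, forces in N, time in s.
With the tool pointing down it reaches from about 0.35 to 1 m from the base axis. Payload 7.1 kg.
Tool frame: the origin (TCP) lies at the very end of the fingers, on their centre line; the grasp point (between the pads) lies 19 mm behind it; z points along the fingers, y is the direction in which the jaws open and shut (so a half turn about z gives the same grasp; the last joint's range is limited). The gripper opens to 85 mm and grips with 20 to 120 N. Pads are 22 mm wide; open, the fingers measure 114 mm over their backs; the gripper's body (76 mm by 85 mm) begins 54 mm behind the grasp point. The pads swing forward as they close: fully open they stand 13 mm farther back than shut.
Start: joints at [1.106, 0.423, 1.63, -0, 1.089, -0.019], TCP at [0.269, 0.564, 0.231] pointing down, gripper open.
Joint ranges: [-3, 3], [-0.9, 2.11], [0.09, 2.58], [-1.31, 4.45], [0.11, 2.69], [-2.54, 2.54]. Speed limits (rad/s): [2.39, 2.39, 3.01, 3.14, 3.14, 3.14].

INTERFACE

Orientations are given as [roll, pitch, yaw] about the fixed x, y, z axes, in that order (R = Rz(yaw) Ry(pitch) Rx(roll)).
In Python, from cell import state, camera, calibration, sign_off gives the robot as it stands.
- The arm moves only by the tool carry_out, never from a script. Its argument "series" is text: rows parted by semicolons, each of 5 numbers parted by spaces: the shift along the tool's x, y, z in m, then the turn about the tool's z in rad, then the opening, from -1 (shut) to 1 (fully open), so that 0 is half open. In form: x y z roll fingers; .... A call has 1 to 20 rows; each row shifts and turns the pose as measured when the row begins, along the tool's axes as they then stand; what a row does not reach is not made up. A row lasts 1/12 s, in which the tool goes at most 41.7 mm and 7.16 degrees, less where a joint would pass 70% of its speed; a pose out of reach is approached as far as the arm can. A call with a gripper value outside its range is refused whole. The fingers move at their own pace and stop on an object; "squeeze" is the grip in N (left out, the last holds). Time passes only in rows, so rows that do not move let the fingers close. It gives the time, the measured TCP pose, the force and the opening at its end, in the units of the state.
- state(): the state, without advancing time (a new reading comes with each control period).
- camera(name): name is "scene" or "top" or "wrist"; returns the picture (400x640x3 uint8, blue, green, red); there is no depth.
- calibration(name): a dict with "mtx" (3x3 intrinsics, pixels), "extrinsics" (4x4, takes a point from world to camera coordinates); the wrist camera has in their place "mount" (4x4, takes a point from camera to tool coordinates, whose origin is the TCP and whose axes are the flange's). Camera axes: x right, y down, z forward; pixel columns grow to the right and rows downward; lengths in m; the calibration is good to about 2 mm. A picture is of the moment at which its call begins: read the wrist's pose just before it. calibration takes no time and is no camera call.
- sign_off(): hands the job in, once; it reports no verdict.
The state is a dict: "time": time; "qpos": joint angles; "qd": joint speeds; "joint_torque": joint torques, N m; "ee_pos": TCP position; "eef_rot": TCP orientation; "force": force on the tool from outside, world axes, zero at the start; "moment": the same for the moment, N m; "gripper_width": opening from 0.0 (shut) to 1.0 (fully open).
Only numpy, scipy, OpenCV 4.12 (cv2) and the standard library are available. Lean on these libraries where they do the work, as an engineer would, in place of code of your own. Each camera call takes 0.05 s, during which the arm holds its last target.

## Working session

There is one attempt and no reset: what is moved stays moved. The work goes in short steps, Python scripts to look and compute and a tool call to move; the robot and the scene stay as the last step left them, time stands still between calls to the robot, and variables do not carry over. Pictures are saved under pics/ and viewed, and the job is handed in when it is done.

Besides the shell and the picture viewer there is one more tool, called after ">>>" in YAML: its name, and indented under it one key for each argument. carry_out: Moves the arm, as the interface text tells. Its arguments: {"type":"object","properties":{"series":{"type":"string"},"squeeze":{"type":"number"}},"required":["series"]}

```bash
mkdir -p pics; ls; python3 - <<'E'
from cell import state,camera,calibration
import cv2
print(state())
for n in("scene","top","wrist"):
    cv2.imwrite(f"pics/{n}0.png",camera(n)); c=calibration(n); print(n,c)
E
```

```text
pics
{'time': 0.0, 'qpos': array([ 1.10597860e+00,  4.23863773e-01,  1.63067504e+00, -1.43225329e-05,
        1.08860885e+00, -1.89736242e-02]), 'qd': array([ 1.44233269e-04, -7.35658822e-04,  2.67868102e-05, -3.36222245e-04,
        1.68206936e-04,  1.48027305e-03]), 'joint_torque': array([-3.57021534e-03, -5.57381129e+01, -2.81742418e+01, -2.09307527e-04,
        7.24371275e-03, -1.47201564e-05]), 'ee_pos': array([0.26923462, 0.56343632, 0.23053725]), 'eef_rot': array([-3.14003768e+00, -1.68254749e-05,  2.69575519e+00]), 'force': array([0.38205267, 0.0256893 , 0.06686022]), 'moment': array([ 0.07488769, -0.02789916, -0.05841987]), 'gripper_width': 0.9985837443893831}
scene {'mtx': array([[377.85317132,   0.        , 313.30248253],
       [  0.        , 377.85317132, 200.49199599],
       [  0.        ,   0.        ,   1.        ]]), 'extrinsics': array([[ 0.9096675 , -0.41530323, -0.00531673, -0.4680699 ],
       [-0.32624068, -0.70654822, -0.62797821,  0.20941963],
       [ 0.25704485,  0.5729859 , -0.77821276,  0.94928291],
       [ 0.        ,  0.        ,  0.        ,  1.      
[... 253 characters left out ...]
   [-0.98753588,  0.009847  , -0.15708569,  0.53846502],
       [ 0.15721609,  0.01426942, -0.98746113,  1.18478784],
       [ 0.        ,  0.        ,  0.        ,  1.        ]])}
wrist {'mtx': array([[332.42533058,   0.        , 316.94669217],
       [  0.        , 332.42533058, 198.95068664],
       [  0.        ,   0.        ,   1.        ]]), 'mount': array([[-3.29768887e-04, -9.61815902e-01, -2.73697026e-01,
         6.80413248e-02],
       [ 9.99999927e-01, -3.69987481e-04,  9.53279635e-05,
        -2.34751749e-03],
       [-1.92952425e-04, -2.73696975e-01,  9.61815954e-01,
        -1.43963262e-01],
       [ 0.00000000e+00,  0.00000000e+00,  0.00000000e+00,
         1.00000000e+00]])}
```

View pics/top0.png

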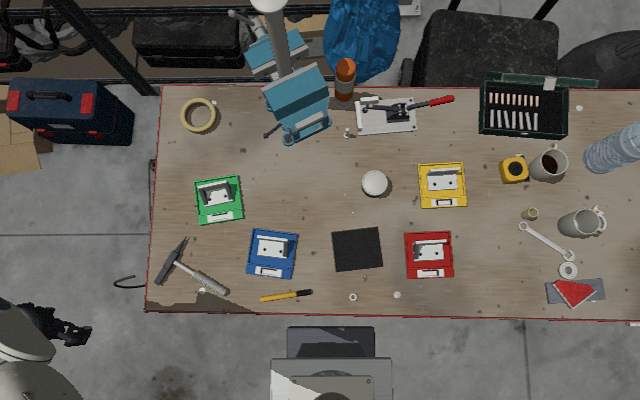

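View pics/scene0.png

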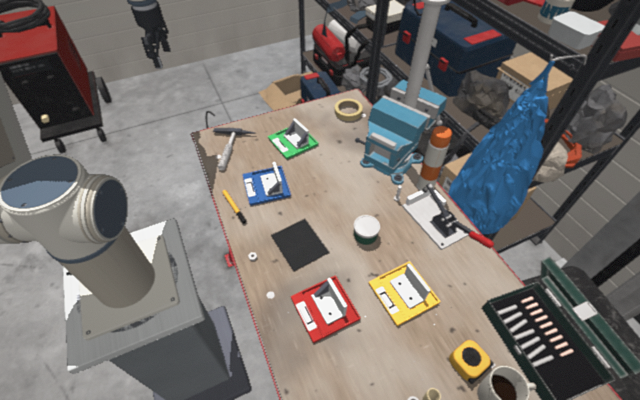

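View pics/wrist0.png

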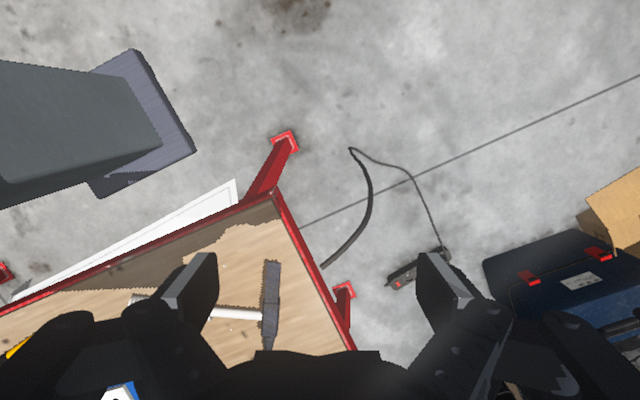

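The top view shows green tray ~(219,200), blue ~(272,253), mat ~(357,249), red ~(429,255), yellow ~(442,185) and the tin ~(374,183). Next I'll enlarge these.

```bash
python3 - <<'E'
import cv2,numpy as np
im=cv2.imread("pics/top0.png")
t=[]
for c in [(219,200),(272,253),(429,255),(442,185)]:
    p=im[c[1]-30:c[1]+30,c[0]-32:c[0]+32]; t.append(cv2.resize(p,(396,296),interpolation=cv2.INTER_CUBIC))
cv2.imwrite("pics/crop0.png",np.vstack([np.hstack(t[:2]),np.hstack(t[2:])]))
im=cv2.imread("pics/scene0.png")
t=[]
for c in [(292,138),(267,186),(327,308),(404,292)]:
    p=im[c[1]-36:c[1]+36,c[0]-40:c[0]+40]; t.append(cv2.resize(p,(396,296),interpolation=cv2.INTER_CUBIC))
cv2.imwrite("pics/crop1.png",np.vstack([np.hstack(t[:2]),np.hstack(t[2:])]))
E
```

```text
(no output)
```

View pics/crop0.png

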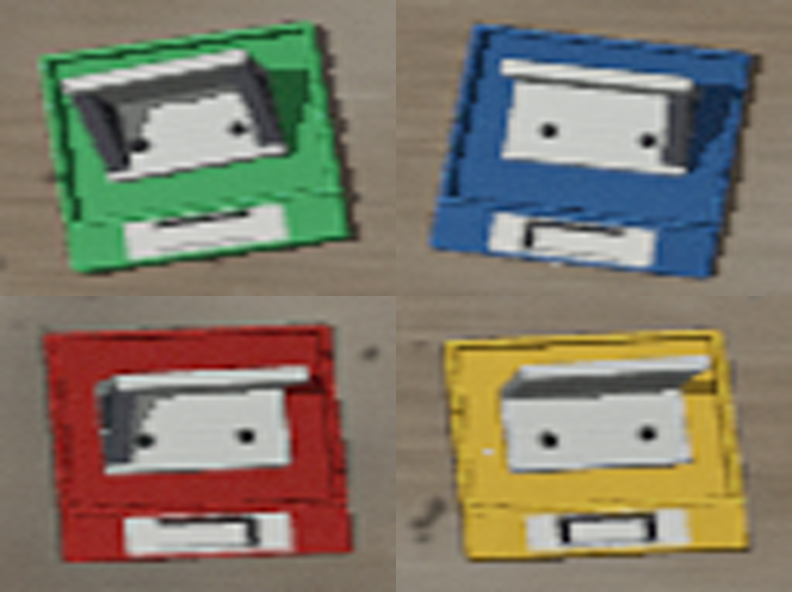

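View pics/crop1.png

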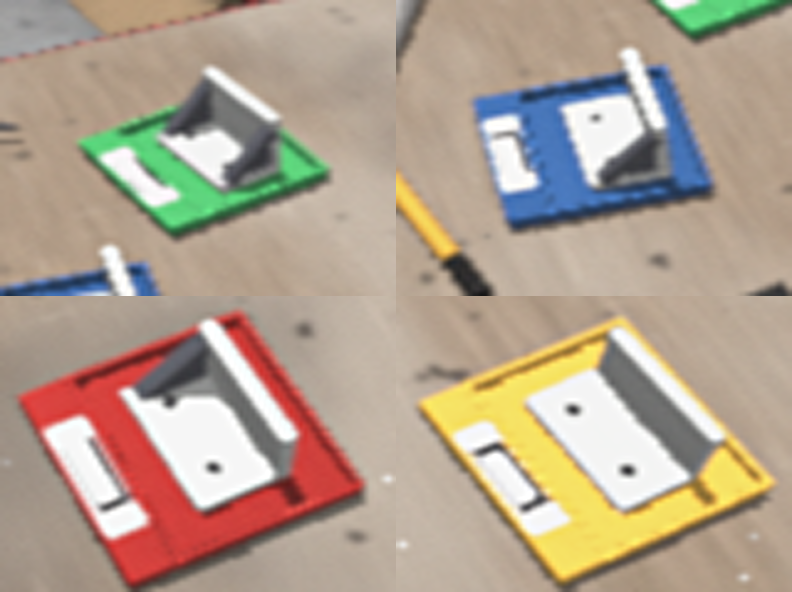

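Top view: green holds the double bracket, blue the right-hand one, red the left-hand one and yellow the plain one, so there are two swaps to make. Next I'll measure poses on rectified planes.

```bash
cat > h.py <<'E'
import cv2,numpy as np
from cell import calibration
S=2000 # px/m
X0,X1,Y0,Y1=0.2,0.8,-0.35,0.55
def P(name):
    c=calibration(name); return c["mtx"]@c["extrinsics"][:3]
def rect(im,name,z,box=(X0,X1,Y0,Y1),s=S):
    """rectified picture: up=+x, left=+y; pixel u=(Y1-y)*s, v=(X1-x)*s"""
    x0,x1,y0,y1=box
    p=P(name); H=np.c_[p[:,0],p[:,1],p[:,2]*z+p[:,3]]   # (x,y,1)->pix
    A=np.array([[0,-1/s,x1],[-1/s,0,y1],[0,0,1]])
    return cv2.warpPerspective(im,H@A,(int((y1-y0)*s),int((x1-x0)*s)),flags=cv2.INTER_CUBIC|cv2.WARP_INVERSE_MAP)
HSV={'green':((50,90,60),(80,255,255)),'blue':((100,110,50),(125,255,255)),'red':(None,None),'yellow':((20,120,100),(32,255,255))}
def mask(b,c):
    h=cv2.cvtColor(b,cv2.COLOR_BGR2HSV)
    if c=='red':
        m=cv2.inRange(h,(0,130,60),(8,255,255))|cv2.inRange(h,(172,130,60),(180,255,255))
    else: m=cv2.inRange(h,*HSV[c])
    return m
E
python3 - <<'E'
from h import *
for n in("top","scene"):
    im=cv2.imread(f"pics/{n}0.png"); r=rect(im,n,0.012)
    for c in HSV:
        m=cv2.morphologyEx(mask(r,c),cv2.MORPH_OPEN,np.ones((9,9)))
        m=cv2.morphologyEx(m,cv2.MORPH_CLOSE,np.ones((61,61)))
        cs,_=cv2.findContours(m,0,2)
        for k in cs:
            if cv2.contourArea(k)<15000: continue
            (u,v),(w,h),a=cv2.minAreaRect(k)
            print(n,c,"x %.4f y %.4f"%(X1-v/S,Y1-u/S),"size %.1f %.1f"%(w/2,h/2),"a %.1f"%a)
    b=rect(im,n,0.004)
    h=cv2.cvtColor(b,cv2.COLOR_BGR2GRAY)
    m=cv2.morphologyEx((h<50).astype(np.uint8)*255,cv2.MORPH_OPEN,np.ones((25,25)))
    for k in cv2.findContours(m,0,2)[0]:
        if cv2.contourArea(k)<15000: continue
        (u,v),(w,hh),a=cv2.minAreaRect(k); print(n,"dark x %.4f y %.4f"%(X1-v/S,Y1-u/S),"%.1f %.1f"%(w/2,hh/2),a)
    cv2.imwrite(f"pics/r12_{n}.png",cv2.resize(r,(800,533)))
E
```

```text
top green x 0.5753 y 0.3072 size 126.6 126.0 a 81.3
top blue x 0.4258 y 0.1585 size 123.7 124.5 a 8.3
top red x 0.4192 y -0.2656 size 125.2 125.8 a 88.1
top yellow x 0.6098 y -0.2993 size 126.8 105.4 a 87.8
top dark x 0.4355 y -0.0734 108.9 127.1 83.81707000732422
scene green x 0.5774 y 0.3044 size 126.9 131.5 a 80.7
scene blue x 0.4285 y 0.1561 size 128.0 121.4 a 8.4
scene red x 0.4223 y -0.2664 size 124.5 125.5 a 88.1
scene yellow x 0.6063 y -0.2985 size 111.2 101.4 a 87.9
```

```bash
python3 - <<'E'
from h import *
C=dict(green=(.575,.307),blue=(.426,.158),red=(.42,-.266),yellow=(.605,-.299))
out=[]
for n in("top","scene"):
    im=cv2.imread(f"pics/{n}0.png")
    for z in (.012,.058):
        row=[]
        for c,(x,y) in C.items():
            r=rect(im,n,z,(x-.08,x+.08,y-.08,y+.08),1250)
            r=r.copy()
            for k in range(0,200,25):
                cv2.line(r,(k,0),(k,4),(255,0,255),1);cv2.line(r,(0,k),(4,k),(255,0,255),1)
            row.append(r)
        out.append(np.hstack(row))
cv2.imwrite("pics/rb_top.png",np.vstack(out[:2]));cv2.imwrite("pics/rb_scene.png",np.vstack(out[2:]))
E
```

```text
Traceback (most recent call last):
ValueError: all the input array dimensions except for the concatenation axis must match exactly, but along dimension 0, the array at index 0 has size 199 and the array at index 1 has size 200
```

```bash
sed -i 's/int((y1-y0)\*s),int((x1-x0)\*s)/round((y1-y0)*s),round((x1-x0)*s)/' h.py; python3 - <<'E'
from h import *
C=dict(green=(.575,.307),blue=(.426,.158),red=(.42,-.266),yellow=(.605,-.299))
out=[]
for n in("top","scene"):
    im=cv2.imread(f"pics/{n}0.png")
    for z in (.012,.058):
        row=[]
        for c,(x,y) in C.items():
            r=rect(im,n,z,(x-.08,x+.08,y-.08,y+.08),1250)
            r=r.copy()
            for k in range(0,200,25):
                cv2.line(r,(k,0),(k,4),(255,0,255),1);cv2.line(r,(0,k),(4,k),(255,0,255),1)
            row.append(r)
        out.append(np.hstack(row))
cv2.imwrite("pics/rb_top.png",np.vstack(out[:2]));cv2.imwrite("pics/rb_scene.png",np.vstack(out[2:]))
E
```

```text
(no output)
```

View pics/rb_top.png

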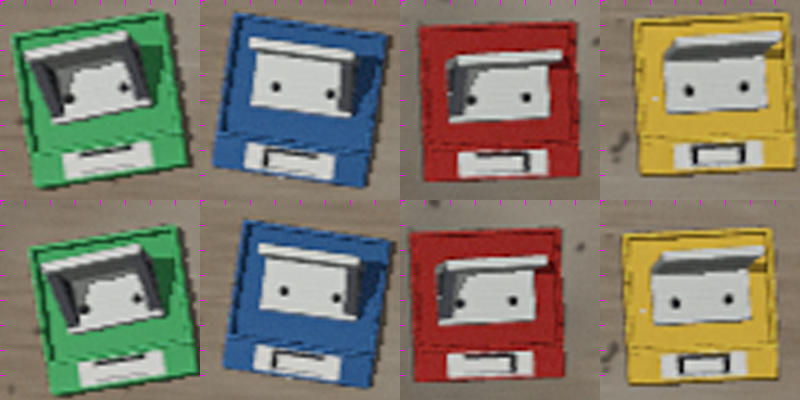

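View pics/rb_scene.png

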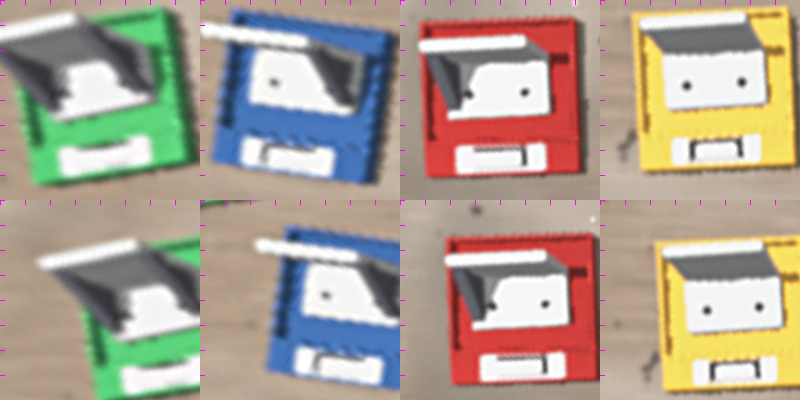

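```bash
python3 - <<'E'
from h import *
W=dict(green=(.611,.311),blue=(.462,.152),red=(.450,-.260),yellow=(.639,-.306))
out=[]
for n in("top","scene"):
    im=cv2.imread(f"pics/{n}0.png"); row=[]
    for c,(x,y) in W.items():
        r=rect(im,n,.058,(x-.05,x+.05,y-.05,y+.05),2000).copy()
        # bright strip: 
        g=cv2.cvtColor(r,cv2.COLOR_BGR2HSV)
        row.append(r)
        for k in range(0,200,20):
            cv2.line(r,(k,0),(k,5),(255,0,255),1);cv2.line(r,(0,k),(5,k),(255,0,255),1)
    out.append(np.hstack(row))
cv2.imwrite("pics/wall.png",np.vstack(out))
# yellow tray
for n in("top","scene"):
    im=cv2.imread(f"pics/{n}0.png"); r=rect(im,n,.012,(.5,.7,-.4,-.2),4000)
    h=cv2.cvtColor(r,cv2.COLOR_BGR2HSV); m=cv2.inRange(h,(15,110,60),(35,255,255))
    m=cv2.copyMakeBorder(m,200,200,200,200,cv2.BORDER_CONSTANT)
    m=cv2.morphologyEx(m,cv2.MORPH_CLOSE,np.ones((301,301)));m=cv2.morphologyEx(m,cv2.MORPH_OPEN,np.ones((31,31)))
    k=max(cv2.findContours(m,0,2)[0],key=cv2.contourArea); (u,v),s,a=cv2.minAreaRect(k)
    print(n,.7-(v-200)/4000,-.2-(u-200)/4000,s[0]/4,s[1]/4,a)
E
```

```text
top 0.6098312377929687 -0.3103916015625 128.36851501464844 128.22975158691406 87.6670150756836
scene 0.6135987854003906 -0.31087088012695313 129.82484436035156 128.1179962158203 87.61405944824219
```

View pics/wall.png

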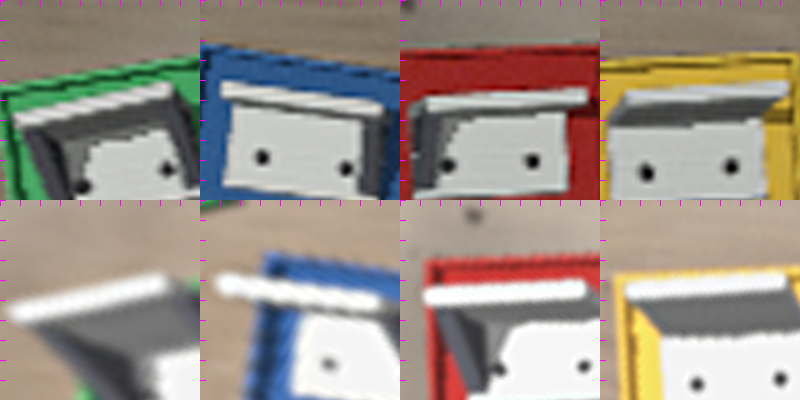

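Reading: the wall tops are about 80 mm long in both cameras, as they should be, and the cameras agree to about 4 mm, so I average them. The helper turns targets into tool-axis moves. First I turn the tool.

```bash
cat >> h.py <<'E'
from scipy.spatial.transform import Rotation as Ro
D=np.pi/180
G=dict(green=(.6103,.315,10.1),blue=(.4646,.1514,-6.5),red=(.4518,-.2632,2.7),yellow=(.6443,-.3093,3.7)) # wall tops now
T=dict(blue=(.4609,.1524,-8.3),red=(.4547,-.2649,1.9),green=(.6098,.3111,9.0),yellow=(.6457,-.3093,2.3),mat=(.458,-.071,6.2)) # wall mid targets
def go(x,y,yawdeg):
    from cell import state
    s=state(); R=Ro.from_euler('xyz',s['eef_rot']).as_matrix(); p=s['ee_pos']
    yaw=np.arctan2(R[1,0],R[0,0]); turn=-(np.pi/2+yawdeg*D-yaw)
    Rt=Ro.from_euler('z',np.pi/2+yawdeg*D).as_matrix()@np.diag([1,-1,-1])
    d=np.array([x-p[0],y-p[1],0])
    print("t %.2f p %s tilt %.4f turn %.4f | after turn dx dy %s | now dx dy %s | grip %.3f F %s q6 %.2f"%(s['time'],p.round(4),np.arccos(-R[2,2]),turn,(Rt.T@d)[:2].round(4),(R.T@d)[:2].round(4),s['gripper_width'],s['force'].round(1),s['qpos'][5]))
E
echo
```

>>> carry_out:
  series: "0 0 0 0.124 1;0 0 0 0.124 1;0 0 0 0.124 1;0 0 0 0.124 1;0 0 0 0.124 1;0 0 0 0.124 1;0 0 0 0.124 1;0 0 0 0.124 1;0 0 0 0.124 1;0 0 0 0.124 1;0 0 0 0 1"
  squeeze: 60

```text
time: 1.07
ee_pos: [0.268, 0.5611, 0.2267]
eef_rot: [-3.139, 0.008, 1.438]
force: [0.2, 0.9, -0.7]
gripper_width: 0.996
```

```bash
python3 -c "
from h import *
go(*G['blue'])"
```

```text
t 1.07 p [0.268  0.5611 0.2267] tilt 0.0088 turn -0.0195 | after turn dx dy [-0.3848  0.2417] | now dx dy [-0.38    0.2491] | grip 0.996 F [ 0.2  0.9 -0.7] q6 1.24
```

>>> carry_out:
  series: "-0.03 0.02 0 0 1;-0.03 0.02 0 0 1;-0.03 0.02 0 0 1;-0.03 0.02 0 0 1;-0.03 0.02 0 0 1;-0.03 0.02 0 0 1;-0.03 0.02 0 0 1;-0.03 0.02 0 0 1;-0.03 0.02 0 0 1;-0.03 0.02 0 0 1;-0.03 0.02 0 0 1;-0.03 0.02 0 0 1;0 0 0 0 1;0 0 0 0 1"

```text
time: 2.23
ee_pos: [0.4741, 0.1609, 0.2271]
eef_rot: [-3.139, 0.007, 1.5]
force: [0.1, 0.9, 0.1]
gripper_width: 0.997
```

```bash
python3 -c "
from h import *
go(*G['blue'])
from cell import camera
cv2.imwrite('pics/w1.png',camera('wrist'))"
```

```text
t 2.23 p [0.4741 0.1609 0.2271] tilt 0.0071 turn 0.0426 | after turn dx dy [-0.0105 -0.0084] | now dx dy [-0.0101 -0.0088] | grip 0.997 F [0.1 0.9 0.1] q6 0.38
```

View pics/w1.png

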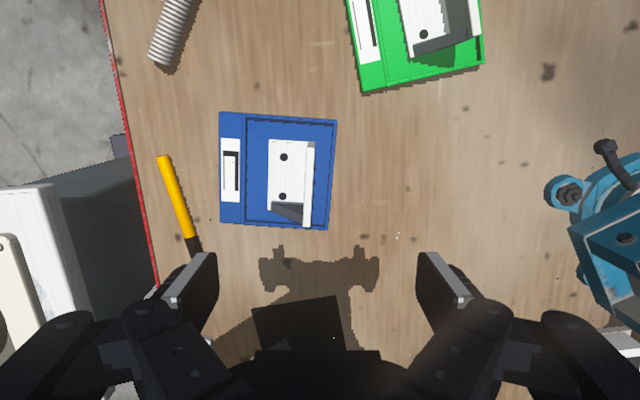

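The wrist view shows the blue tray at (278,170) with the gusset at the lower (-y) end, so it is the right-hand bracket. Aligning, then I'll check the wall by projection.

>>> carry_out:
  series: "0 0 0 0.043 1;-0.005 -0.004 0.02 0 1;-0.005 -0.004 0.03 0 1;0 0 0.03 0 1;0 0 0 0 1;0 0 0 0 1"

```text
time: 2.78
ee_pos: [0.4638, 0.1578, 0.1469]
eef_rot: [3.14, 0.004, 1.473]
force: [-0.2, 0.5, -0.1]
gripper_width: 1.001
```

```bash
cat >> h.py <<'E'
def wproj(pts,s):
    c=calibration('wrist'); R=Ro.from_euler('xyz',s['eef_rot']).as_matrix()
    t=(np.atleast_2d(pts)-s['ee_pos'])@R
    M=np.linalg.inv(c['mount']); q=t@M[:3,:3].T+M[:3,3]; u=q@c['mtx'].T
    return u[:,:2]/u[:,2:]
def wallpts(g,z=.058):
    x,y,a=g; a*=D; l=np.array([-np.sin(a),np.cos(a)])*.04
    return np.array([[x+l[0],y+l[1],z],[x-l[0],y-l[1],z]])
def look(g,name):
    from cell import state,camera
    s=state(); im=camera('wrist'); go(*g)
    p=wproj(wallpts(g),s); print("wall ends at px",p.round(1))
    im=cv2.resize(im,(800,500)); 
    for q in p*1.25: cv2.drawMarker(im,tuple(int(v) for v in q.round()),(255,0,255),cv2.MARKER_CROSS,12,1)
    cv2.imwrite(f'pics/{name}.png',im)
E
python3 -c "
from h import *
look(G['blue'],'w2')"
```

```text
t 2.83 p [0.4636 0.1578 0.1469] tilt 0.0046 turn 0.0160 | after turn dx dy [-0.0062  0.0018] | now dx dy [-0.0063  0.0017] | grip 1.001 F [-1.   1.5 -0.6] q6 0.41
wall ends at px [[319.  152.9]
 [317.2 257.2]]
```

View pics/w2.png

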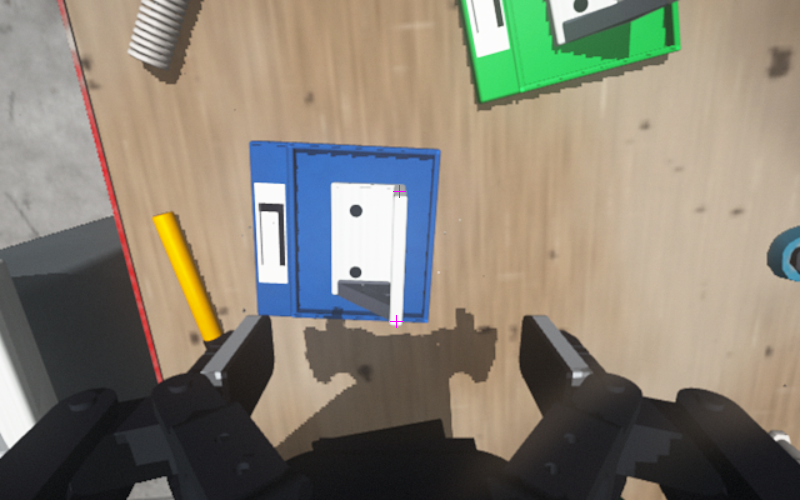

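The projected wall ends, (399,191) and (396,321), fall on the wall within about 2 mm. I'll descend and grip.

>>> carry_out:
  series: "-0.006 0.002 0.01 0.016 1;0 0 0.03 0 1;0 0 0.03 0 1;0 0 0.02 0 1;0 0 0.015 0 1;0 0 0.009 0 1;0 0 0.005 0 1;0 0 0 0 1"

```text
time: 3.5
ee_pos: [0.4758, 0.155, 0.0319]
eef_rot: [3.119, -0.004, 1.459]
force: [0.6, 0.6, 0.7]
gripper_width: 1.003
```

```bash
python3 -c "
from h import *
go(*G['blue'])"
```

```text
t 3.50 p [0.4758 0.155  0.0319] tilt 0.0226 turn 0.0021 | after turn dx dy [-0.0049 -0.0107] | now dx dy [-0.0048 -0.0108] | grip 1.003 F [0.6 0.6 0.7] q6 0.41
```

>>> carry_out:
  series: "-0.003 -0.006 0.001 0 1;-0.002 -0.005 0.002 0 1;0 0 0 0 1;0 0 0 0 1"

```text
time: 3.83
ee_pos: [0.4652, 0.1514, 0.0312]
eef_rot: [3.115, -0.006, 1.459]
force: [-0.3, -0.4, -0.4]
gripper_width: 0.999
```

```bash
python3 -c "
from h import *
go(*G['blue'])"
```

```text
t 3.83 p [0.4652 0.1514 0.0312] tilt 0.0273 turn 0.0020 | after turn dx dy [-0.     -0.0006] | now dx dy [-0.     -0.0006] | grip 0.999 F [-0.3 -0.4 -0.4] q6 0.41
```

>>> carry_out:
  series: "0 0 0.002 0 1;0 0 0.002 0 0.5;0 0 0 0 0;0 0 0 0 -0.5;0 0 0 0 -1;0 0 0 0 -1;0 0 0 0 -1;0 0 0 0 -1;0 0 0 0 -1;0 0 0 0 -1"
  squeeze: 50

```text
time: 4.67
ee_pos: [0.4661, 0.1519, 0.0292]
eef_rot: [3.114, -0.007, 1.459]
force: [0.1, -0.4, -0.8]
gripper_width: 0.089
```

```bash
python3 -c "
from h import *
go(*G['blue'])"
```

```text
t 4.67 p [0.4661 0.1519 0.0292] tilt 0.0289 turn 0.0014 | after turn dx dy [-0.0006 -0.0014] | now dx dy [-0.0006 -0.0014] | grip 0.089 F [ 0.1 -0.4 -0.8] q6 0.41
```

The opening of 0.089 (7.6 mm) matches the 8 mm wall. Lifting.

>>> carry_out:
  series: "0 0 -0.01 0 -1;0 0 -0.015 0 -1;0 0 -0.02 0 -1;0 0 -0.02 0 -1;0 0 -0.02 0 -1;0 0 -0.015 0 -1;0 0 0 0 -1"

```text
time: 5.25
ee_pos: [0.4607, 0.1506, 0.1338]
eef_rot: [3.119, -0.005, 1.459]
force: [0.6, 0.8, -3.2]
gripper_width: 0.084
```

```bash
python3 -c "
from h import *
go(*T['mat'])"
```

```text
t 5.25 p [0.4607 0.1506 0.1338] tilt 0.0230 turn -0.2198 | after turn dx dy [-0.22   -0.0266] | now dx dy [-0.2205  0.022 ] | grip 0.084 F [ 0.6  0.8 -3.2] q6 0.41
```

>>> carry_out:
  series: "0 0 0 -0.11 -1;0 0 0 -0.11 -1;-0.02 -0.003 0 0 -1;-0.03 -0.003 0 0 -1;-0.03 -0.003 0 0 -1;-0.03 -0.003 0 0 -1;-0.03 -0.003 0 0 -1;-0.03 -0.003 0 0 -1;-0.03 -0.003 0 0 -1;-0.015 -0.002 0 0 -1;0 0 0 0 -1;0 0 0 0 -1"

```text
time: 6.25
ee_pos: [0.4606, -0.0739, 0.129]
eef_rot: [3.12, -0.001, 1.694]
force: [0.6, 0.9, -2.9]
gripper_width: 0.084
```

```bash
python3 -c "
from h import *
look(T['mat'],'w3')"
```

```text
t 6.30 p [ 0.4606 -0.0735  0.129 ] tilt 0.0214 turn 0.0161 | after turn dx dy [ 0.0028 -0.0023] | now dx dy [ 0.0028 -0.0022] | grip 0.087 F [ 0.1 -0.2 -1.7] q6 -0.32
wall ends at px [[312.2 142.5]
 [310.9 256.7]]
```

View pics/w3.png

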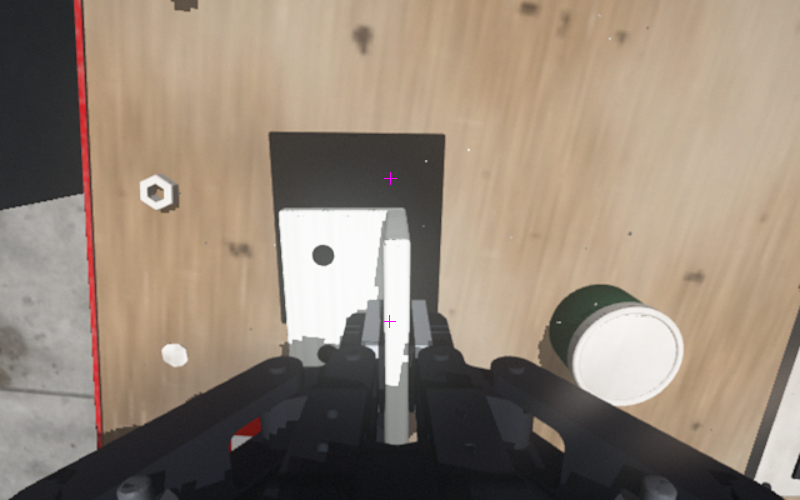

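The bracket is held over the mat and the tin is well clear at (625,350). Lowering.

>>> carry_out:
  series: "0.003 -0.002 0.01 0.016 -1;0 -0.001 0.02 0 -1;0 -0.001 0.02 0 -1;0 -0.001 0.02 0 -1;0 -0.001 0.01 0 -1;0 0 0.005 0 -1;0 0 0 0 -1;0 0 0 0 -1"

```text
time: 6.97
ee_pos: [0.4566, -0.0625, 0.0404]
eef_rot: [3.119, -0.002, 1.688]
force: [-0.3, -0.9, -1.9]
gripper_width: 0.086
```

```bash
python3 -c "
from h import *
go(*T['mat'])"
```

```text
t 6.97 p [ 0.4566 -0.0625  0.0404] tilt 0.0226 turn 0.0088 | after turn dx dy [-0.0086  0.0005] | now dx dy [-0.0086  0.0004] | grip 0.086 F [-0.3 -0.9 -1.9] q6 -0.30
```

>>> carry_out:
  series: "-0.004 0 0 0.008 -1;-0.004 0 0.002 0 -1;0 0 0.003 0 -1;0 0 0.003 0 -1;0 0 0.002 0 -1;0 0 0 0 -1"

```text
time: 7.47
ee_pos: [0.4605, -0.0711, 0.0324]
eef_rot: [3.113, -0.0, 1.68]
force: [0.2, 0.2, -1.9]
gripper_width: 0.086
```

```bash
python3 -c "
from h import *
go(*T['mat'])"
```

```text
t 7.47 p [ 0.4605 -0.0711  0.0324] tilt 0.0285 turn 0.0007 | after turn dx dy [ 0.0004 -0.0025] | now dx dy [ 0.0004 -0.0025] | grip 0.086 F [ 0.2  0.2 -1.9] q6 -0.31
```

Another 2 mm down, then release slowly.

>>> carry_out:
  series: "0 0 0.0015 0 -1;0 0 0.0015 0 -1;0 0 0 0 -1;0 0 0 0 -0.7;0 0 0 0 -0.4;0 0 0 0 0;0 0 0 0 0.5;0 0 0 0 1;0 0 0 0 1;0 0 -0.01 0 1;0 0 -0.02 0 1;0 0 -0.02 0 1;0 0 -0.03 0 1;0 0 -0.03 0 1;0 0 -0.03 0 1;0 0 -0.02 0 1;0 0 0 0 1"

```text
time: 8.88
ee_pos: [0.4545, -0.0715, 0.1999]
eef_rot: [3.115, -0.001, 1.679]
force: [0.6, 0.1, 0.6]
gripper_width: 0.999
```

```bash
python3 -c "
from h import *
go(*G['red'])
look(T['mat'],'w4')"
```

```text
t 8.88 p [ 0.4545 -0.0715  0.1999] tilt 0.0266 turn 0.0616 | after turn dx dy [-0.1914 -0.0118] | now dx dy [-0.1903 -0.0235] | grip 0.999 F [0.6 0.1 0.6] q6 -0.30
t 8.93 p [ 0.454  -0.0714  0.1985] tilt 0.0255 turn 0.0005 | after turn dx dy [-0.     0.004] | now dx dy [-0.     0.004] | grip 0.998 F [-0.1  0.2  0.1] q6 -0.30
wall ends at px [[316.7 137.1]
 [316.7 225.7]]
```

View pics/w4.png

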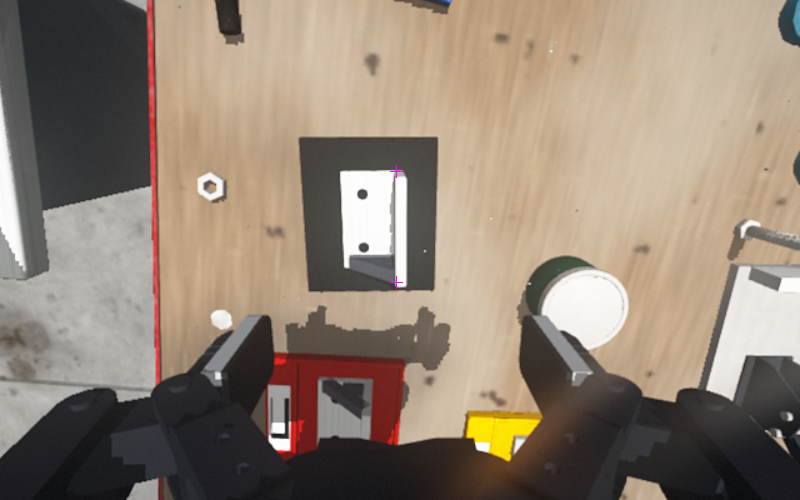

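The right-hand bracket stands on the mat with its wall at (402,172)-(402,287), about 3 mm from the target. Next is the red tray.

>>> carry_out:
  series: "0 0 0 0.062 1;-0.02 -0.001 0 0 1;-0.03 -0.002 0 0 1;-0.03 -0.002 0 0 1;-0.03 -0.002 0 0 1;-0.03 -0.002 0 0 1;-0.03 -0.002 0.02 0 1;-0.015 -0.001 0.02 0 1;0 0 0.01 0 1;0 0 0 0 1;0 0 0 0 1"

```text
time: 9.85
ee_pos: [0.4445, -0.2608, 0.1371]
eef_rot: [3.127, -0.01, 1.617]
force: [-0.2, 0.2, 0.3]
gripper_width: 1.003
```

```bash
python3 -c "
from h import *
look(G['red'],'w5')"
```

```text
t 9.90 p [ 0.4444 -0.2603  0.1373] tilt 0.0177 turn -0.0006 | after turn dx dy [-0.0032  0.0072] | now dx dy [-0.0032  0.0072] | grip 0.999 F [-0.3  0.4 -0.2] q6 -0.63
wall ends at px [[325.6 151.2]
 [325.  260.3]]
```

View pics/w5.png

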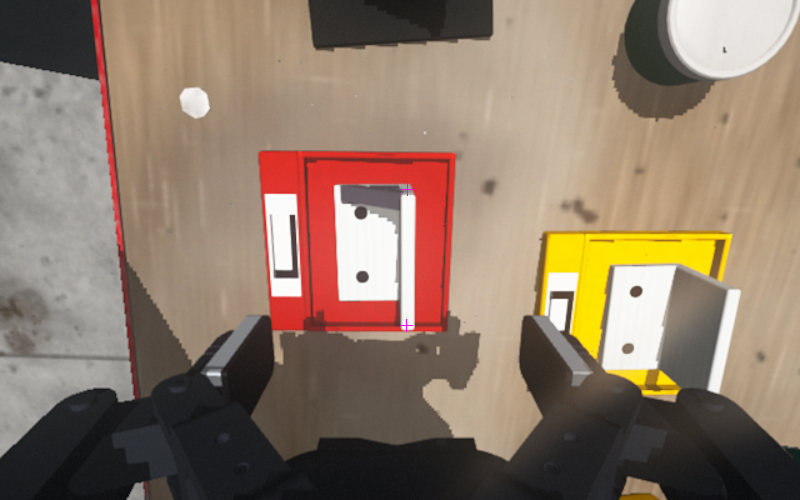

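The markers lie on the wall and the gusset is at the +y end, so it is left-handed. Descending in two steps.

>>> carry_out:
  series: "-0.003 0.006 0.01 0 1;0 0 0.02 0 1;0 0 0.02 0 1;0 0 0.02 0 1;0 0 0 0 1;0 0 0 0 1"

```text
time: 10.4
ee_pos: [0.4554, -0.2572, 0.0705]
eef_rot: [3.121, -0.007, 1.625]
force: [0.4, 0.6, 0.7]
gripper_width: 1.002
```

```bash
python3 -c "
from h import *
go(*G['red'])"
```

```text
t 10.40 p [ 0.4554 -0.2572  0.0705] tilt 0.0214 turn 0.0075 | after turn dx dy [-0.0058 -0.0039] | now dx dy [-0.0058 -0.0039] | grip 1.002 F [0.4 0.6 0.7] q6 -0.62
```

>>> carry_out:
  series: "-0.004 -0.004 0.01 0.007 1;-0.003 -0.001 0.01 0 1;0 -0.001 0.01 0 1;0 0 0.008 0 1;0 0 0.003 0 1;0 0 0 0 1;0 0 0 0 1"

```text
time: 10.98
ee_pos: [0.4524, -0.265, 0.0295]
eef_rot: [3.117, -0.004, 1.619]
force: [-0.8, -0.3, -0.6]
gripper_width: 1.003
```

```bash
python3 -c "
from h import *
go(*G['red'])"
```

```text
t 10.98 p [ 0.4524 -0.265   0.0295] tilt 0.0252 turn 0.0013 | after turn dx dy [ 0.0019 -0.0005] | now dx dy [ 0.0019 -0.0005] | grip 1.003 F [-0.8 -0.3 -0.6] q6 -0.64
```

>>> carry_out:
  series: "0.001 0 0 0 0.5;0 0 0 0 0;0 0 0 0 -0.5;0 0 0 0 -1;0 0 0 0 -1;0 0 0 0 -1;0 0 0 0 -1;0 0 0 0 -1;0 0 0 0 -1;0 0 -0.01 0 -1;0 0 -0.02 0 -1;0 0 -0.02 0 -1;0 0 -0.02 0 -1;0 0 -0.03 0 -1;0 0 -0.03 0 -1;0 0 -0.02 0 -1;0 0 0 0 -1"

```text
time: 12.4
ee_pos: [0.4464, -0.2633, 0.1886]
eef_rot: [3.122, -0.007, 1.619]
force: [0.4, -0.3, -1.3]
gripper_width: 0.084
```

```bash
python3 -c "
from h import *
go(*T['blue'])"
```

```text
t 12.40 p [ 0.4464 -0.2633  0.1886] tilt 0.0213 turn 0.1935 | after turn dx dy [ 0.4135 -0.0457] | now dx dy [0.4145 0.0346] | grip 0.084 F [ 0.4 -0.3 -1.3] q6 -0.63
```

>>> carry_out:
  series: "0 0 0 0.097 -1;0 0 0 0.097 -1;0.02 -0.002 0 0 -1;0.032 -0.0035 0 0 -1;0.032 -0.0035 0 0 -1;0.032 -0.0035 0 0 -1;0.032 -0.0035 0 0 -1;0.032 -0.0035 0 0 -1;0.032 -0.0035 0 0 -1;0.032 -0.0035 0 0 -1;0.032 -0.0035 0 0 -1;0.032 -0.0035 0 0 -1;0.032 -0.0035 0 0 -1;0.032 -0.0035 0 0 -1;0.032 -0.0035 0 0 -1;0.012 -0.001 0 0 -1;0 0 0 0 -1;0 0 0 0 -1"

```text
time: 13.9
ee_pos: [0.4591, 0.1735, 0.1807]
eef_rot: [3.132, -0.007, 1.411]
force: [-1.3, -0.5, -2.3]
gripper_width: 0.086
```

```bash
python3 -c "
from h import *
look(T['blue'],'w6')"
```

```text
t 13.95 p [0.459  0.173  0.1807] tilt 0.0116 turn -0.0154 | after turn dx dy [-0.0201  0.0049] | now dx dy [-0.0201  0.0052] | grip 0.083 F [-0.5 -0.6 -1.8] q6 0.49
wall ends at px [[320.3 166.1]
 [321.4 256.5]]
```

View pics/w6.png

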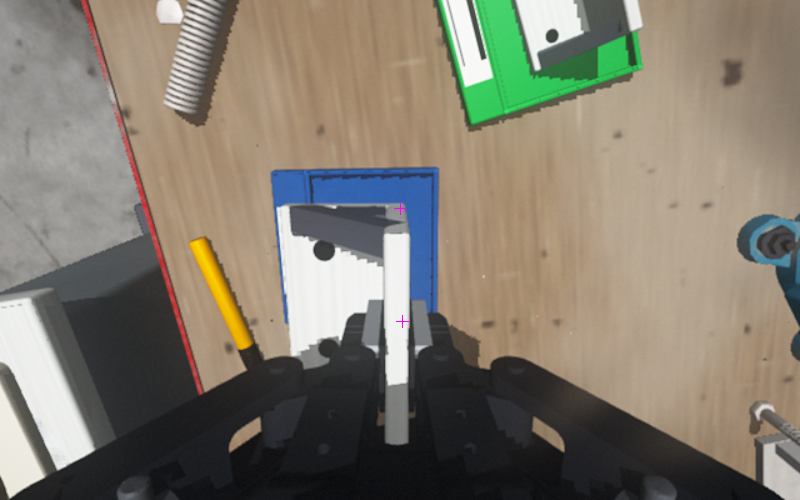

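The left-hand bracket is held over the blue tray, which is empty and appears where expected. Correcting and lowering.

>>> carry_out:
  series: "-0.01 0.003 0 -0.015 -1;-0.01 0.002 0.01 0 -1;0 0 0.02 0 -1;0 0 0.02 0 -1;0 0 0.02 0 -1;0 0 0.02 0 -1;0 0 0.02 0 -1;0 0 0.01 0 -1;0 0 0 0 -1;0 0 0 0 -1"

```text
time: 14.78
ee_pos: [0.4612, 0.1404, 0.0553]
eef_rot: [3.133, -0.005, 1.413]
force: [-0.5, 0.1, -1.6]
gripper_width: 0.084
```

```bash
python3 -c "
from h import *
go(*T['blue'])"
```

```text
t 14.78 p [0.4612 0.1404 0.0553] tilt 0.0098 turn -0.0129 | after turn dx dy [ 0.0118 -0.002 ] | now dx dy [ 0.0118 -0.0022] | grip 0.084 F [-0.5  0.1 -1.6] q6 0.43
```

>>> carry_out:
  series: "0.006 -0.001 0.003 -0.013 -1;0.006 -0.001 0.005 0 -1;0 0 0.005 0 -1;0 0 0.004 0 -1;0 0 0.003 0 -1;0 0 0 0 -1;0 0 0 0 -1"

```text
time: 15.37
ee_pos: [0.4641, 0.1546, 0.0371]
eef_rot: [3.127, -0.008, 1.428]
force: [0.0, -0.5, -1.6]
gripper_width: 0.083
```

```bash
python3 -c "
from h import *
go(*T['blue'])"
```

```text
t 15.37 p [0.4641 0.1546 0.0371] tilt 0.0168 turn 0.0016 | after turn dx dy [-0.0026 -0.0028] | now dx dy [-0.0026 -0.0028] | grip 0.083 F [ 0.  -0.5 -1.6] q6 0.44
```

>>> carry_out:
  series: "-0.002 -0.003 0.003 0 -1;0 0 0.003 0 -1;0 0 0.002 0 -1;0 0 0 0 -1;0 0 0 0 -1;0 0 0 0 -0.7;0 0 0 0 -0.4;0 0 0 0 0;0 0 0 0 0.5;0 0 0 0 1;0 0 0 0 1;0 0 -0.01 0 1;0 0 -0.02 0 1;0 0 -0.03 0 1;0 0 -0.03 0 1;0 0 -0.03 0 1;0 0 -0.03 0 1;0 0 -0.02 0 1;0 0 0 0 1"

```text
time: 16.95
ee_pos: [0.4568, 0.1514, 0.2114]
eef_rot: [3.128, -0.007, 1.427]
force: [0.4, 0.5, 0.4]
gripper_width: 1.0
```

```bash
python3 -c "
from h import *
go(.461,-.0725,6.2)
look(T['blue'],'w7')"
```

```text
t 16.95 p [0.4568 0.1514 0.2114] tilt 0.0154 turn -0.2520 | after turn dx dy [-0.2231 -0.02  ] | now dx dy [-0.221   0.0362] | grip 1.000 F [0.4 0.5 0.4] q6 0.44
t 17.00 p [0.4563 0.1513 0.21  ] tilt 0.0142 turn 0.0011 | after turn dx dy [0.0018 0.0043] | now dx dy [0.0018 0.0043] | grip 1.003 F [-0.3 -0.5  0.3] q6 0.44
wall ends at px [[318.3 135.4]
 [318.1 221.1]]
```

View pics/w7.png

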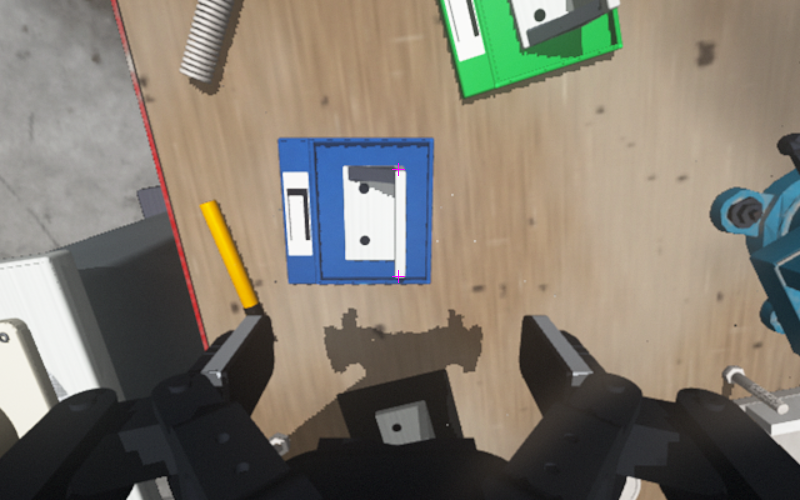

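The left-hand bracket stands centred in blue and matches the label: base at (344-400,165-262), pocket about (316-430,142-280). Back to the mat.

>>> carry_out:
  series: "0 0 0 -0.084 1;0 0 0 -0.084 1;0 0 0 -0.084 1;-0.02 -0.002 0 0 1;-0.03 -0.003 0 0 1;-0.03 -0.003 0 0 1;-0.03 -0.003 0 0 1;-0.03 -0.003 0 0 1;-0.03 -0.003 0.01 0 1;-0.03 -0.003 0.02 0 1;-0.015 0 0.03 0 1;0 0 0.01 0 1;0 0 0 0 1;0 0 0 0 1"

```text
time: 18.17
ee_pos: [0.4529, -0.0736, 0.1248]
eef_rot: [-3.138, -0.006, 1.695]
force: [0.2, 0.7, 0.1]
gripper_width: 0.998
```

```bash
python3 -c "
from h import *
look((.461,-.0725,6.2),'w8')"
```

```text
t 18.22 p [ 0.4529 -0.0733  0.125 ] tilt 0.0073 turn 0.0164 | after turn dx dy [-0.      0.0081] | now dx dy [-0.0002  0.0081] | grip 0.997 F [-0.5 -0.6 -0.3] q6 -0.32
wall ends at px [[331.5 148.8]
 [328.4 264. ]]
```

View pics/w8.png

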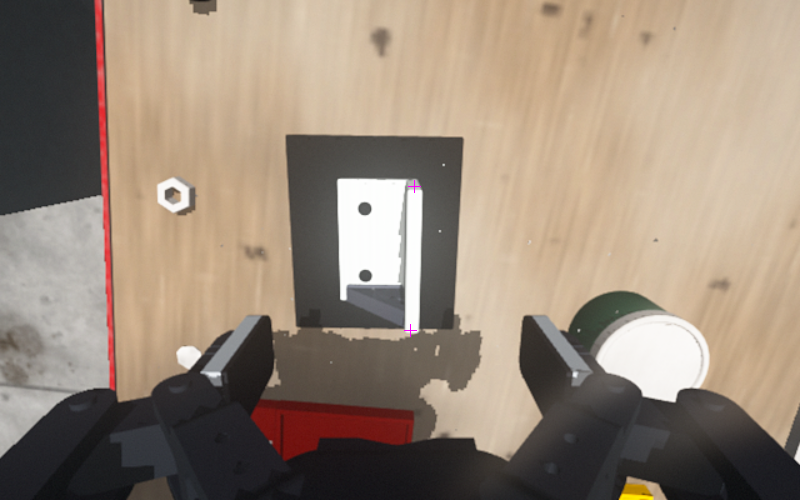

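The wall matches within 1-2 mm. Descending.

>>> carry_out:
  series: "0 0.006 0.01 0.016 1;-0.002 0 0.02 0 1;-0.002 0 0.02 0 1;-0.001 0 0.01 0 1;0 0 0 0 1;0 0 0 0 1"

```text
time: 18.72
ee_pos: [0.4625, -0.0743, 0.0672]
eef_rot: [3.139, -0.004, 1.684]
force: [0.1, 0.1, 0.1]
gripper_width: 0.998
```

```bash
python3 -c "
from h import *
go(.461,-.0725,6.2)"
```

```text
t 18.72 p [ 0.4625 -0.0743  0.0672] tilt 0.0052 turn 0.0054 | after turn dx dy [ 0.002  -0.0013] | now dx dy [ 0.002  -0.0013] | grip 0.998 F [0.1 0.1 0.1] q6 -0.31
```

>>> carry_out:
  series: "0.001 -0.001 0.01 0.005 1;0 -0.001 0.01 0 1;0 -0.001 0.01 0 1;0 0 0.007 0 1;0 0 0.002 0 1;0 0 0 0 1;0 0 0 0 1"

```text
time: 19.3
ee_pos: [0.4609, -0.0728, 0.0268]
eef_rot: [3.135, -0.003, 1.68]
force: [0.7, -0.7, 0.9]
gripper_width: 1.0
```

```bash
python3 -c "
from h import *
go(.461,-.0725,6.2)"
```

```text
t 19.30 p [ 0.4609 -0.0728  0.0268] tilt 0.0073 turn 0.0012 | after turn dx dy [0.0003 0.0001] | now dx dy [0.0003 0.0001] | grip 1.000 F [ 0.7 -0.7  0.9] q6 -0.30
```

>>> carry_out:
  series: "0 0 0 0 0.5;0 0 0 0 0;0 0 0 0 -0.5;0 0 0 0 -1;0 0 0 0 -1;0 0 0 0 -1;0 0 0 0 -1;0 0 0 0 -1;0 0 0 0 -1;0 0 -0.01 0 -1;0 0 -0.02 0 -1;0 0 -0.02 0 -1;0 0 -0.02 0 -1;0 0 -0.03 0 -1;0 0 -0.03 0 -1;0 0 -0.01 0 -1;0 0 0 0 -1"

```text
time: 20.72
ee_pos: [0.4575, -0.073, 0.1757]
eef_rot: [3.14, -0.005, 1.68]
force: [0.1, 0.2, -2.8]
gripper_width: 0.085
```

```bash
python3 -c "
from h import *
go(*T['red'])"
```

```text
t 20.72 p [ 0.4575 -0.073   0.1757] tilt 0.0052 turn 0.0757 | after turn dx dy [-0.1917 -0.0092] | now dx dy [-0.1905 -0.0237] | grip 0.085 F [ 0.1  0.2 -2.8] q6 -0.30
```

>>> carry_out:
  series: "0 0 0 0.076 -1;-0.02 -0.001 0 0 -1;-0.03 -0.001 0 0 -1;-0.03 -0.001 0 0 -1;-0.03 -0.001 0 0 -1;-0.03 -0.001 0 0 -1;-0.03 -0.001 0 0 -1;-0.015 0 0 0 -1;0 0 0.01 0 -1;0 0 0.02 0 -1;0 0 0.02 0 -1;0 0 0.01 0 -1;0 0 0 0 -1;0 0 0 0 -1"

```text
time: 21.88
ee_pos: [0.4502, -0.2602, 0.1048]
eef_rot: [-3.135, -0.012, 1.601]
force: [-0.4, -0.1, -2.4]
gripper_width: 0.085
```

```bash
python3 -c "
from h import *
look(T['red'],'w9')"
```

```text
t 21.93 p [ 0.4501 -0.2601  0.105 ] tilt 0.0139 turn -0.0029 | after turn dx dy [-0.0049  0.0045] | now dx dy [-0.0049  0.0045] | grip 0.085 F [-0.5  1.4 -1.5] q6 -0.59
wall ends at px [[324.7 162. ]
 [324.4 285.8]]
```

View pics/w9.png

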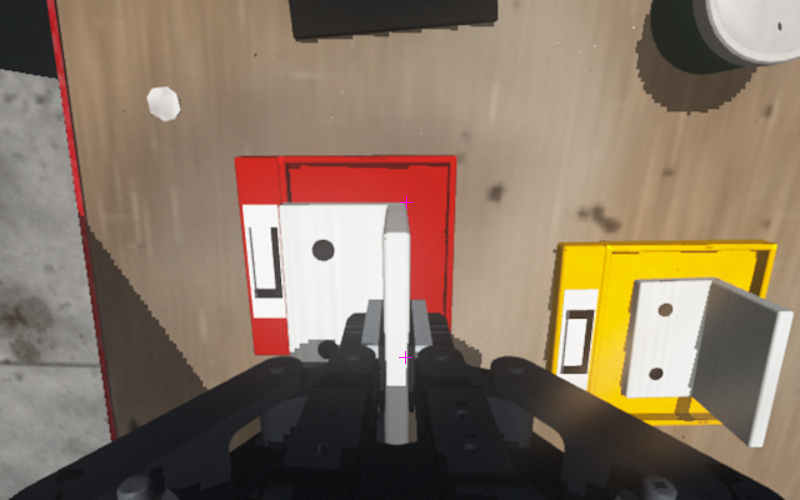

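The red tray is empty and the right-hand bracket is held over it. Lowering.

>>> carry_out:
  series: "-0.005 0.003 0.01 -0.003 -1;-0.001 0 0.02 0 -1;-0.001 0 0.02 0 -1;0 0 0.005 0 -1;0 0 0 0 -1;0 0 0 0 -1"

```text
time: 22.43
ee_pos: [0.4581, -0.2684, 0.0511]
eef_rot: [3.14, -0.007, 1.607]
force: [0.9, 0.4, -2.9]
gripper_width: 0.087
```

```bash
python3 -c "
from h import *
go(*T['red'])"
```

```text
t 22.43 p [ 0.4581 -0.2684  0.0511] tilt 0.0071 turn 0.0035 | after turn dx dy [ 0.0036 -0.0033] | now dx dy [ 0.0036 -0.0032] | grip 0.087 F [ 0.9  0.4 -2.9] q6 -0.60
```

>>> carry_out:
  series: "0.003 -0.003 0.005 0.003 -1;0 -0.001 0.005 0 -1;0 0 0.005 0 -1;0 0 0.004 0 -1;0 0 0.003 0 -1;0 0 0 0 -1;0 0 0 0 -1"

```text
time: 23.02
ee_pos: [0.4557, -0.2662, 0.0302]
eef_rot: [3.135, -0.004, 1.605]
force: [0.2, -0.1, -2.8]
gripper_width: 0.086
```

```bash
python3 -c "
from h import *
go(*T['red'])"
```

```text
t 23.02 p [ 0.4557 -0.2662  0.0302] tilt 0.0076 turn 0.0006 | after turn dx dy [ 0.0013 -0.001 ] | now dx dy [ 0.0013 -0.001 ] | grip 0.086 F [ 0.2 -0.1 -2.8] q6 -0.60
```

Next I lower 3 mm, release, and retreat upward.

>>> carry_out:
  series: "0.001 -0.001 0.002 0 -1;0 0 0.001 0 -1;0 0 0 0 -1;0 0 0 0 -1;0 0 0 0 -0.7;0 0 0 0 -0.4;0 0 0 0 0;0 0 0 0 0.5;0 0 0 0 1;0 0 0 0 1;0 0 -0.01 0 1;0 0 -0.02 0 1;0 0 -0.03 0 1;0 0 -0.03 0 1;0 0 -0.03 0 1;0 0 -0.03 0 1;0 0 -0.02 0 1;0 0 0 0 1"

```text
time: 24.52
ee_pos: [0.4528, -0.2655, 0.2094]
eef_rot: [3.136, -0.004, 1.605]
force: [0.0, -0.4, -0.4]
gripper_width: 1.005
```

```bash
python3 -c "
from h import *
go(*G['green'])
look(T['red'],'w10')"
```

```text
t 24.52 p [ 0.4528 -0.2655  0.2094] tilt 0.0071 turn -0.1425 | after turn dx dy [0.5439 0.2568] | now dx dy [0.5748 0.177 ] | grip 1.005 F [ 0.  -0.4 -0.4] q6 -0.60
t 24.57 p [ 0.4524 -0.2652  0.2079] tilt 0.0068 turn 0.0006 | after turn dx dy [0.0002 0.0023] | now dx dy [0.0002 0.0023] | grip 1.000 F [0.4 0.6 0.4] q6 -0.60
wall ends at px [[317.9 136.2]
 [317.8 222.3]]
```

View pics/w10.png

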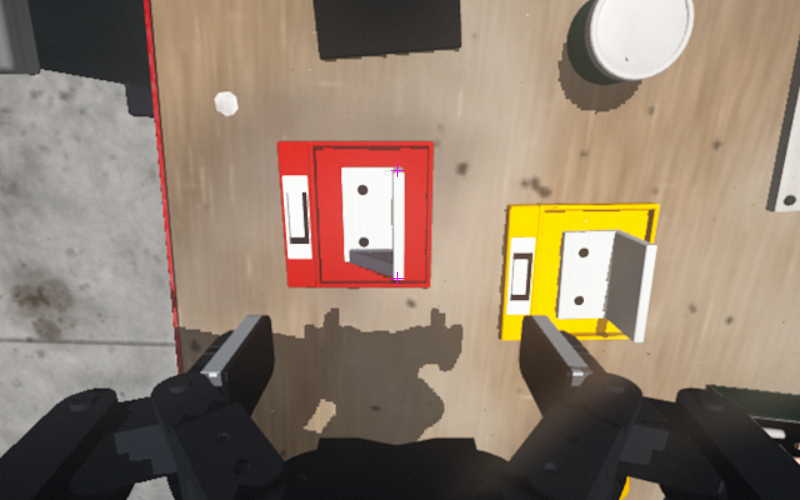

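Red is done: base (343-398,167-262) in pocket (318-430,147-283), gusset on the label's side. Yellow is nearest, so the plain bracket goes to the mat next.

```bash
python3 -c "
from h import *
go(*G['yellow'])"
```

```text
t 24.57 p [ 0.4524 -0.2652  0.2079] tilt 0.0068 turn -0.0308 | after turn dx dy [-0.0564  0.1887] | now dx dy [-0.0506  0.1903] | grip 1.000 F [0.4 0.6 0.4] q6 -0.60
```

>>> carry_out:
  series: "0 0 0 -0.031 1;-0.006 0.02 0 0 1;-0.009 0.03 0 0 1;-0.009 0.03 0 0 1;-0.009 0.03 0 0 1;-0.009 0.03 0 0 1;-0.009 0.03 0.01 0 1;-0.004 0.015 0.02 0 1;0 0 0.02 0 1;0 0 0.01 0 1;0 0 0 0 1;0 0 0 0 1"

```text
time: 25.57
ee_pos: [0.6393, -0.3037, 0.1302]
eef_rot: [-3.129, -0.016, 1.636]
force: [-0.2, -0.6, 0.9]
gripper_width: 1.002
```

```bash
python3 -c "
from h import *
look(G['yellow'],'w11')"
```

```text
t 25.62 p [ 0.639  -0.3037  0.1304] tilt 0.0207 turn 0.0007 | after turn dx dy [-0.006   0.0049] | now dx dy [-0.006   0.0049] | grip 0.998 F [-1.3  0.2 -0.5] q6 -0.53
wall ends at px [[325.5 157.9]
 [324.7 269.3]]
```

View pics/w11.png

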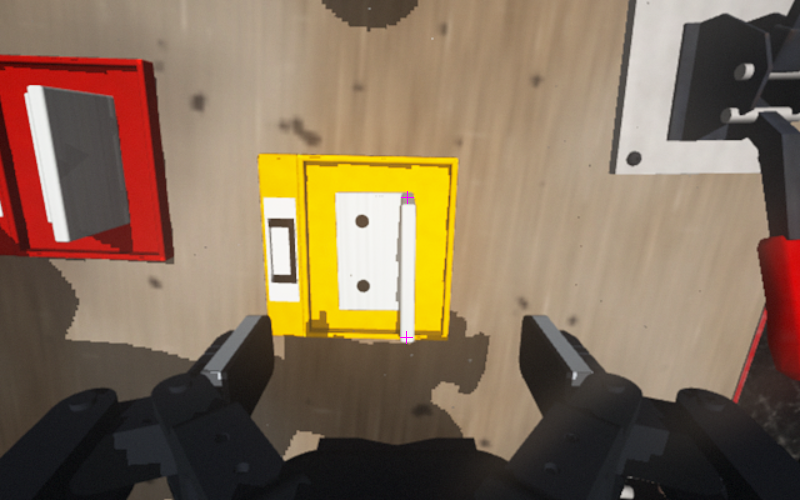

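The markers lie on the plain wall. Descending.

>>> carry_out:
  series: "-0.006 0.003 0.01 0 1;-0.001 0 0.02 0 1;-0.001 0 0.02 0 1;0 0 0.01 0 1;0 0 0 0 1;0 0 0 0 1"

```text
time: 26.12
ee_pos: [0.6437, -0.3143, 0.0735]
eef_rot: [-3.136, -0.011, 1.635]
force: [1.2, -0.5, 0.7]
gripper_width: 0.998
```

```bash
python3 -c "
from h import *
go(*G['yellow'])"
```

```text
t 26.12 p [ 0.6437 -0.3143  0.0735] tilt 0.0120 turn -0.0007 | after turn dx dy [0.005  0.0009] | now dx dy [0.005  0.0009] | grip 0.998 F [ 1.2 -0.5  0.7] q6 -0.54
```

>>> carry_out:
  series: "0.004 0 0.01 0 1;0.001 0 0.01 0 1;0 0 0.01 0 1;0 0 0.01 0 1;0 0 0.005 0 1;0 0 0 0 1;0 0 0 0 1"

```text
time: 26.7
ee_pos: [0.6448, -0.309, 0.0273]
eef_rot: [-3.14, -0.008, 1.635]
force: [0.2, 0.1, -0.1]
gripper_width: 1.003
```

```bash
python3 -c "
from h import *
go(*G['yellow'])"
```

```text
t 26.70 p [ 0.6448 -0.309   0.0273] tilt 0.0085 turn -0.0005 | after turn dx dy [-0.0002 -0.0005] | now dx dy [-0.0002 -0.0005] | grip 1.003 F [ 0.2  0.1 -0.1] q6 -0.54
```

>>> carry_out:
  series: "0 0 0 0 0.5;0 0 0 0 0;0 0 0 0 -0.5;0 0 0 0 -1;0 0 0 0 -1;0 0 0 0 -1;0 0 0 0 -1;0 0 0 0 -1;0 0 0 0 -1;0 0 -0.01 0 -1;0 0 -0.02 0 -1;0 0 -0.03 0 -1;0 0 -0.03 0 -1;0 0 -0.03 0 -1;0 0 -0.03 0 -1;0 0 -0.02 0 -1;0 0 0 0 -1"

```text
time: 28.12
ee_pos: [0.6429, -0.3095, 0.2056]
eef_rot: [-3.134, -0.012, 1.635]
force: [0.2, -0.3, -1.7]
gripper_width: 0.088
```

```bash
python3 -c "
from h import *
go(*T['mat'])"
```

```text
t 28.12 p [ 0.6429 -0.3095  0.2056] tilt 0.0139 turn -0.0443 | after turn dx dy [ 0.2571 -0.1581] | now dx dy [ 0.2498 -0.1693] | grip 0.088 F [ 0.2 -0.3 -1.7] q6 -0.54
```

>>> carry_out:
  series: "0 0 0 -0.044 -1;0.016 -0.01 0 0 -1;0.03 -0.018 0 0 -1;0.03 -0.018 0 0 -1;0.03 -0.018 0 0 -1;0.03 -0.018 0 0 -1;0.03 -0.018 0 0 -1;0.03 -0.018 0 0 -1;0.03 -0.018 0 0 -1;0.016 -0.01 0 0 -1;0 0 0.01 0 -1;0 0 0.02 0 -1;0 0 0.02 0 -1;0 0 0.01 0 -1;0 0 0 0 -1;0 0 0 0 -1"

```text
time: 29.45
ee_pos: [0.4534, -0.0744, 0.1359]
eef_rot: [-3.126, -0.013, 1.68]
force: [-0.3, 0.0, -1.2]
gripper_width: 0.083
```

```bash
python3 -c "
from h import *
go(*T['mat'])"
```

```text
t 29.45 p [ 0.4534 -0.0744  0.1359] tilt 0.0205 turn 0.0010 | after turn dx dy [0.0029 0.005 ] | now dx dy [0.0029 0.005 ] | grip 0.083 F [-0.3  0.  -1.2] q6 -0.31
```

>>> carry_out:
  series: "0.003 0.004 0.01 0 -1;0 0 0.02 0 -1;0 0 0.02 0 -1;0 0 0.02 0 -1;0 0 0.01 0 -1;0 0 0 0 -1;0 0 0 0 -1"

```text
time: 30.03
ee_pos: [0.4623, -0.0711, 0.0529]
eef_rot: [-3.136, -0.011, 1.678]
force: [-0.3, -0.1, -1.7]
gripper_width: 0.086
```

```bash
python3 -c "
from h import *
go(*T['mat'])"
```

```text
t 30.03 p [ 0.4623 -0.0711  0.0529] tilt 0.0122 turn -0.0010 | after turn dx dy [ 0.0006 -0.0042] | now dx dy [ 0.0006 -0.0042] | grip 0.086 F [-0.3 -0.1 -1.7] q6 -0.30
```

>>> carry_out:
  series: "0 -0.003 0.006 0 -1;0 -0.001 0.006 0 -1;0 0 0.006 0 -1;0 0 0.004 0 -1;0 0 0.002 0 -1;0 0 0.001 0 -1;0 0 0 0 -1;0 0 0 0 -1"

```text
time: 30.7
ee_pos: [0.4612, -0.0719, 0.0291]
eef_rot: [3.141, -0.009, 1.678]
force: [0.0, -0.3, -1.7]
gripper_width: 0.084
```

```bash
python3 -c "
from h import *
go(*T['mat'])"
```

```text
t 30.70 p [ 0.4612 -0.0719  0.0291] tilt 0.0087 turn -0.0014 | after turn dx dy [ 0.0012 -0.0031] | now dx dy [ 0.0012 -0.0031] | grip 0.084 F [ 0.  -0.3 -1.7] q6 -0.31
```

>>> carry_out:
  series: "0 0 0.0015 0 -1;0 0 0 0 -1;0 0 0 0 -1;0 0 0 0 -0.7;0 0 0 0 -0.4;0 0 0 0 0;0 0 0 0 0.5;0 0 0 0 1;0 0 0 0 1;0 0 -0.01 0 1;0 0 -0.02 0 1;0 0 -0.03 0 1;0 0 -0.03 0 1;0 0 -0.03 0 1;0 0 -0.03 0 1;0 0 -0.02 0 1;0 0 0 0 1"

```text
time: 32.12
ee_pos: [0.4602, -0.0733, 0.2097]
eef_rot: [-3.141, -0.009, 1.677]
force: [0.1, 0.0, 1.1]
gripper_width: 0.997
```

```bash
python3 -c "
from h import *
go(*G['green'])
look((.4615,-.072,6.2),'w12')"
```

```text
t 32.12 p [ 0.4602 -0.0733  0.2097] tilt 0.0091 turn -0.0696 | after turn dx dy [0.3559 0.2159] | now dx dy [0.3701 0.1906] | grip 0.997 F [0.1 0.  1.1] q6 -0.30
t 32.17 p [ 0.4597 -0.0732  0.2083] tilt 0.0096 turn -0.0016 | after turn dx dy [0.001  0.0019] | now dx dy [0.001  0.0019] | grip 0.998 F [-0.2 -0.3 -0.2] q6 -0.30
wall ends at px [[318.6 136.3]
 [318.7 222.4]]
```

View pics/w12.png

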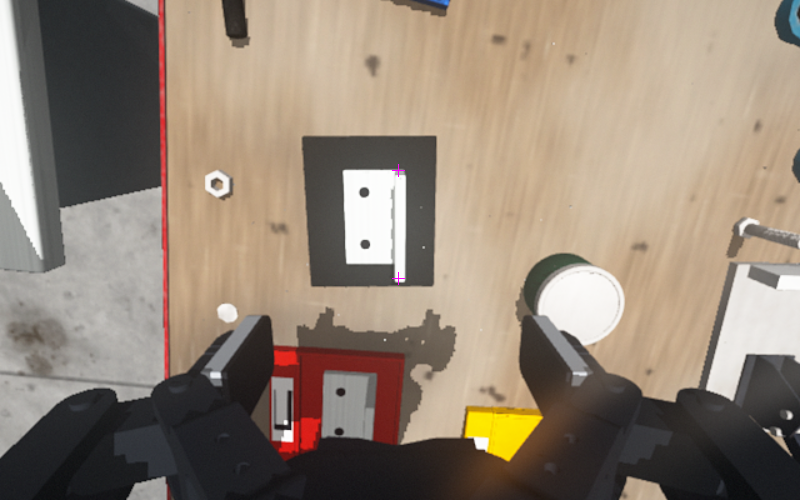

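The plain bracket stands on the mat. Going to green, sideways first to stay clear of the vice.

>>> carry_out:
  series: "0 0 0 -0.07 1;0.02 0 0 0 1;0.03 0.005 0 0 1;0.03 0.005 0 0 1;0.03 0.01 0 0 1;0.03 0.015 0 0 1;0.03 0.02 0 0 1;0.03 0.025 0 0 1;0.03 0.025 0 0 1;0.03 0.025 0 0 1;0.03 0.025 0 0 1;0.03 0.025 0 0 1;0.025 0.02 0 0 1;0.01 0.01 0 0 1;0 0 0 0 1;0 0 0 0 1"

```text
time: 33.5
ee_pos: [0.5941, 0.3292, 0.1862]
eef_rot: [-3.109, -0.004, 1.748]
force: [0.2, -0.0, -0.6]
gripper_width: 1.005
```

```bash
python3 -c "
from h import *
look(G['green'],'w13')"
```

```text
t 33.55 p [0.5938 0.3288 0.1861] tilt 0.0336 turn 0.0006 | after turn dx dy [-0.0165  0.0139] | now dx dy [-0.0165  0.0138] | grip 1.001 F [ 0.   0.7 -0.1] q6 0.30
wall ends at px [[338.7 160.2]
 [337.1 249.8]]
```

View pics/w13.png

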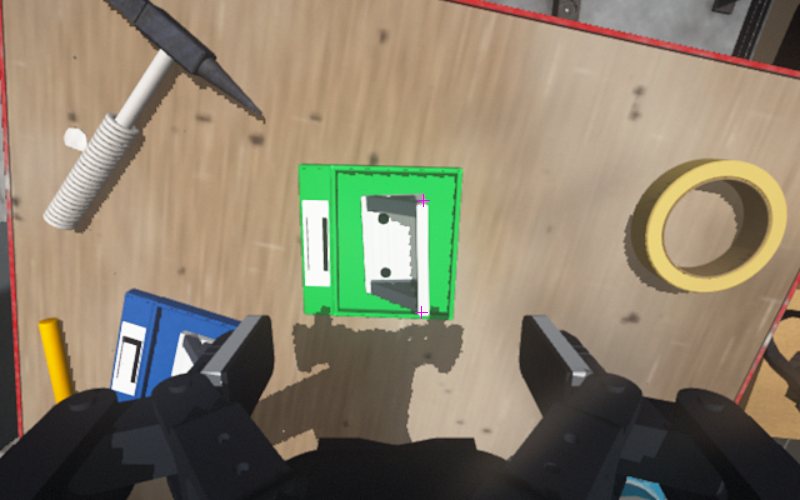

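The double bracket is in green and the markers lie on its wall. Aligning and descending.

>>> carry_out:
  series: "-0.008 0.007 0.005 0 1;-0.008 0.004 0.02 0 1;0 0 0.02 0 1;0 0 0.02 0 1;0 0 0.02 0 1;0 0 0.02 0 1;0 0 0.005 0 1;0 0 0 0 1;0 0 0 0 1"

```text
time: 34.3
ee_pos: [0.6032, 0.2986, 0.0701]
eef_rot: [-3.104, -0.001, 1.738]
force: [1.0, 0.7, 0.2]
gripper_width: 0.999
```

```bash
python3 -c "
from h import *
go(*G['green'])"
```

```text
t 34.30 p [0.6032 0.2986 0.0701] tilt 0.0378 turn -0.0089 | after turn dx dy [0.0149 0.0099] | now dx dy [0.015  0.0098] | grip 0.999 F [1.  0.7 0.2] q6 0.26
```

>>> carry_out:
  series: "0.008 0.005 0.002 -0.009 1;0.007 0.005 0.005 0 1;0 0 0.01 0 1;0 0 0.01 0 1;0 0 0.005 0 1;0 0 0 0 1;0 0 0 0 1"

```text
time: 34.88
ee_pos: [0.613, 0.3178, 0.0392]
eef_rot: [-3.111, -0.003, 1.748]
force: [-0.8, -0.2, 0.1]
gripper_width: 1.002
```

```bash
python3 -c "
from h import *
go(*G['green'])"
```

```text
t 34.88 p [0.613  0.3178 0.0392] tilt 0.0307 turn 0.0012 | after turn dx dy [-0.0023 -0.0032] | now dx dy [-0.0023 -0.0032] | grip 1.002 F [-0.8 -0.2  0.1] q6 0.27
```

>>> carry_out:
  series: "-0.002 -0.002 0.005 0 1;0 0 0.004 0 1;0 0 0.002 0 1;0 0 0 0 1;0 0 0 0 1"

```text
time: 35.3
ee_pos: [0.6104, 0.3149, 0.0271]
eef_rot: [-3.11, -0.003, 1.748]
force: [-0.5, 0.4, -0.4]
gripper_width: 0.995
```

```bash
python3 -c "
from h import *
go(*G['green'])"
```

```text
t 35.30 p [0.6104 0.3149 0.0271] tilt 0.0313 turn 0.0012 | after turn dx dy [ 0.0001 -0.0001] | now dx dy [ 0.0001 -0.0001] | grip 0.995 F [-0.5  0.4 -0.4] q6 0.27
```

>>> carry_out:
  series: "0 0 0 0 0.5;0 0 0 0 0;0 0 0 0 -0.5;0 0 0 0 -1;0 0 0 0 -1;0 0 0 0 -1;0 0 0 0 -1;0 0 0 0 -1;0 0 0 0 -1;0 0 -0.01 0 -1;0 0 -0.02 0 -1;0 0 -0.03 0 -1;0 0 -0.03 0 -1;0 0 -0.03 0 -1;0 0 -0.03 0 -1;0 0 -0.03 0 -1;0 0 0 0 -1"

```text
time: 36.72
ee_pos: [0.6132, 0.3137, 0.2139]
eef_rot: [-3.101, -0.0, 1.748]
force: [1.5, 0.2, -1.7]
gripper_width: 0.082
```

```bash
python3 -c "
from h import *
go(*T['yellow'])"
```

```text
t 36.72 p [0.6132 0.3137 0.2139] tilt 0.0410 turn 0.1373 | after turn dx dy [-0.6238  0.0074] | now dx dy [-0.619  -0.0779] | grip 0.082 F [ 1.5  0.2 -1.7] q6 0.27
```

Routing around the vice via x≈0.5.

>>> carry_out:
  series: "0 0 0 0.068 -1;0 0 0 0.068 -1;-0.015 -0.015 0 0 -1;-0.025 -0.025 0 0 -1;-0.025 -0.025 0 0 -1;-0.025 -0.025 0 0 -1;-0.03 -0.015 0 0 -1;-0.03 0 0 0 -1;-0.03 0 0 0 -1;-0.03 0 0 0 -1;-0.03 0 0 0 -1;-0.03 0 0 0 -1;-0.03 0 0 0 -1;-0.03 0 0 0 -1;-0.03 0 0 0 -1;-0.03 0 0 0 -1;-0.03 0 0 0 -1;0 0 0 0 -1;0 0 0 0 -1"

```text
time: 38.3
ee_pos: [0.5081, -0.1279, 0.2163]
eef_rot: [-3.093, 0.004, 1.609]
force: [-0.4, -0.4, -3.5]
gripper_width: 0.087
```

```bash
python3 -c "
from h import *
go(*T['yellow'])"
```

```text
t 38.30 p [ 0.5081 -0.1279  0.2163] tilt 0.0486 turn -0.0015 | after turn dx dy [-0.1868  0.1302] | now dx dy [-0.1866  0.1304] | grip 0.087 F [-0.4 -0.4 -3.5] q6 -0.29
```

>>> carry_out:
  series: "-0.02 0.01 0 0 -1;-0.03 0.02 0 0 -1;-0.03 0.02 0 0 -1;-0.03 0.02 0 0 -1;-0.03 0.02 0 0 -1;-0.025 0.02 0 0 -1;-0.01 0.015 0 0 -1;0 0 0 0 -1;0 0 0 0 -1"

```text
time: 39.05
ee_pos: [0.6407, -0.297, 0.2042]
eef_rot: [-3.083, -0.003, 1.615]
force: [-0.7, 0.4, -3.1]
gripper_width: 0.087
```

```bash
python3 -c "
from h import *
look(T['yellow'],'w14')"
```

```text
t 39.10 p [ 0.6405 -0.2967  0.2041] tilt 0.0584 turn 0.0043 | after turn dx dy [-0.0128  0.0047] | now dx dy [-0.0129  0.0046] | grip 0.084 F [-0.   0.3 -2.8] q6 -0.47
wall ends at px [[332.  151.7]
 [330.6 237.2]]
```

View pics/w14.png

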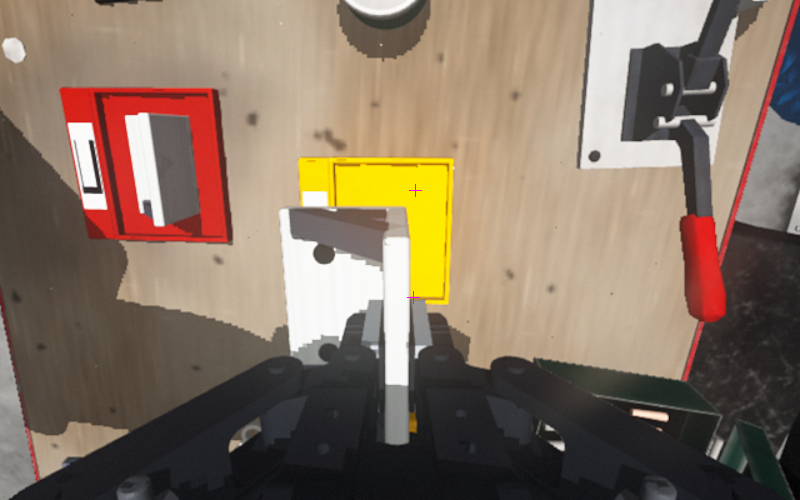

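The yellow tray is empty below. Lowering.

>>> carry_out:
  series: "-0.006 0.003 0.01 0.004 -1;-0.006 0.002 0.02 0 -1;0 0 0.02 0 -1;0 0 0.02 0 -1;0 0 0.02 0 -1;0 0 0.02 0 -1;0 0 0.02 0 -1;0 0 0.005 0 -1;0 0 0 0 -1;0 0 0 0 -1"

```text
time: 39.93
ee_pos: [0.6334, -0.2998, 0.0614]
eef_rot: [-3.079, -0.005, 1.618]
force: [-0.7, 0.9, -2.9]
gripper_width: 0.086
```

```bash
python3 -c "
from h import *
go(*T['yellow'])"
```

```text
t 39.93 p [ 0.6334 -0.2998  0.0614] tilt 0.0630 turn 0.0070 | after turn dx dy [-0.01    0.0119] | now dx dy [-0.0101  0.0118] | grip 0.086 F [-0.7  0.9 -2.9] q6 -0.48
```

>>> carry_out:
  series: "-0.005 0.006 0.002 0.007 -1;-0.005 0.006 0.003 0 -1;0 0.001 0.006 0 -1;0 0 0.006 0 -1;0 0 0.003 0 -1;0 0 0 0 -1;0 0 0 0 -1"

```text
time: 40.52
ee_pos: [0.6505, -0.3116, 0.044]
eef_rot: [-3.087, -0.001, 1.611]
force: [1.2, -0.0, -3.4]
gripper_width: 0.085
```

```bash
python3 -c "
from h import *
go(*T['yellow'])"
```

```text
t 40.52 p [ 0.6505 -0.3116  0.044 ] tilt 0.0549 turn -0.0004 | after turn dx dy [ 0.0025 -0.0047] | now dx dy [ 0.0025 -0.0047] | grip 0.085 F [ 1.2 -0.  -3.4] q6 -0.47
```

>>> carry_out:
  series: "0.002 -0.004 0.003 0 -1;0 0 0.005 0 -1;0 0 0.004 0 -1;0 0 0.002 0 -1;0 0 0 0 -1;0 0 0 0 -1"

```text
time: 41.02
ee_pos: [0.6444, -0.3092, 0.0287]
eef_rot: [-3.086, -0.001, 1.61]
force: [-0.7, -0.4, -2.4]
gripper_width: 0.082
```

```bash
python3 -c "
from h import *
go(*T['yellow'])"
```

```text
t 41.02 p [ 0.6444 -0.3092  0.0287] tilt 0.0557 turn -0.0005 | after turn dx dy [-0.0001  0.0013] | now dx dy [-0.0001  0.0013] | grip 0.082 F [-0.7 -0.4 -2.4] q6 -0.47
```

>>> carry_out:
  series: "0 0 0.0005 0 -1;0 0 0 0 -0.8;0 0 0 0 -0.6;0 0 0 0 -0.3;0 0 0 0 0;0 0 0 0 0.5;0 0 0 0 1;0 0 0 0 1;0 0 -0.01 0 1;0 0 -0.02 0 1;0 0 -0.03 0 1;0 0 -0.03 0 1;0 0 -0.03 0 1;0 0 -0.03 0 1;0 0 -0.02 0 1;0 0 0 0 1"

```text
time: 42.35
ee_pos: [0.6547, -0.3091, 0.2108]
eef_rot: [-3.087, -0.001, 1.611]
force: [1.5, -0.5, 1.8]
gripper_width: 1.001
```

```bash
python3 -c "
from h import *
go(.4615,-.072,6.2)
look(T['yellow'],'w15')"
```

```text
t 42.35 p [ 0.6547 -0.3091  0.2108] tilt 0.0547 turn -0.0684 | after turn dx dy [ 0.2565 -0.1664] | now dx dy [ 0.2446 -0.1833] | grip 1.001 F [ 1.5 -0.5  1.8] q6 -0.48
t 42.40 p [ 0.6542 -0.3089  0.2092] tilt 0.0558 turn -0.0003 | after turn dx dy [-0.0001 -0.0085] | now dx dy [-0.0001 -0.0085] | grip 1.000 F [1.2 0.  0.9] q6 -0.48
wall ends at px [[316.2 135.9]
 [316.3 221.5]]
```

View pics/w15.png

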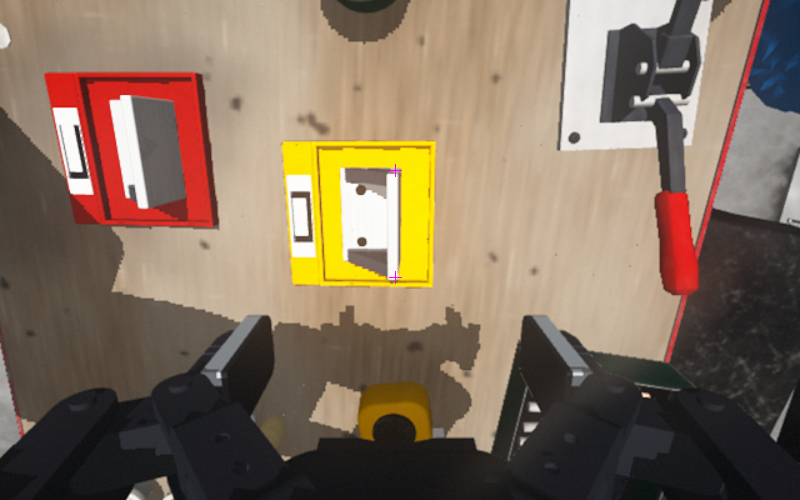

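The double bracket stands in yellow, wall within about 2 mm of the markers. Now the mat.

>>> carry_out:
  series: "0 0 0 -0.068 1;0.016 -0.01 0 0 1;0.03 -0.018 0 0 1;0.03 -0.018 0 0 1;0.03 -0.018 0 0 1;0.03 -0.018 0 0 1;0.03 -0.018 0 0 1;0.03 -0.018 0 0 1;0.03 -0.018 0 0 1;0.016 -0.014 0 0 1;0 0 0.01 0 1;0 0 0.02 0 1;0 0 0.02 0 1;0 0 0.01 0 1;0 0 0 0 1;0 0 0 0 1"

```text
time: 43.73
ee_pos: [0.4533, -0.0742, 0.1416]
eef_rot: [-3.064, -0.013, 1.681]
force: [-0.1, -1.1, 0.7]
gripper_width: 1.001
```

```bash
python3 -c "
from h import *
look((.4615,-.072,6.2),'w16')"
```

```text
t 43.78 p [ 0.4533 -0.0743  0.1417] tilt 0.0782 turn 0.0015 | after turn dx dy [0.0014 0.0084] | now dx dy [0.0014 0.0084] | grip 1.000 F [ 0.2  0.5 -0.2] q6 -0.28
wall ends at px [[339.1 144.8]
 [337.  253.5]]
```

View pics/w16.png

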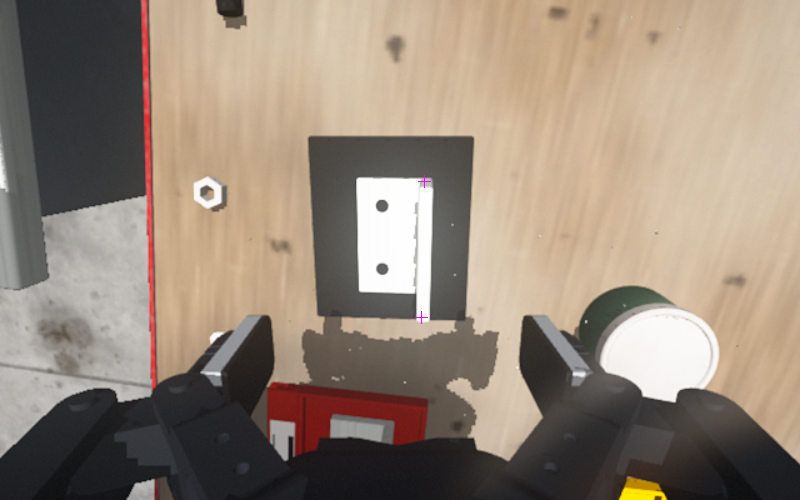

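The wall is where expected, but the tool's tilt has drifted to 0.078 rad. I'll test which motions undo it.

>>> carry_out:
  series: "0 0.004 -0.01 0 1;0 0.004 -0.01 0 1;0 0 -0.01 0 1;0 0 -0.01 0 1;0 0 -0.01 0 1;0 0 -0.01 0 1;0 0 0 0 1;0 0 0 0 1"

```text
time: 44.45
ee_pos: [0.4682, -0.0755, 0.2074]
eef_rot: [-3.068, -0.011, 1.679]
force: [-0.2, 0.2, -0.7]
gripper_width: 1.0
```

>>> carry_out:
  series: "0 0 0.03 0 1;0 0 0.03 0 1;0 0 0 0 1;0 0 0 0 1"

```text
time: 44.78
ee_pos: [0.4655, -0.0759, 0.1482]
eef_rot: [-3.074, -0.009, 1.679]
force: [-0.1, -0.0, 0.5]
gripper_width: 0.999
```

>>> carry_out:
  series: "0 -0.02 0 0 1;0 -0.02 0 0 1;0 0 0 0 1;0 0 0 0 1"

```text
time: 45.12
ee_pos: [0.4263, -0.0806, 0.1537]
eef_rot: [-3.075, -0.009, 1.679]
force: [-0.0, -0.2, 1.0]
gripper_width: 1.004
```

>>> carry_out:
  series: "0 0.02 0 0 1;0 0.02 0 0 1;0 0 0 0 1;0 0 0 0 1"

```text
time: 45.45
ee_pos: [0.4712, -0.0765, 0.1547]
eef_rot: [-3.081, -0.007, 1.678]
force: [0.1, 0.3, 0.1]
gripper_width: 0.999
```

>>> carry_out:
  series: "0 0.005 0 0 1;0 -0.005 0 0 1;0 0.005 0 0 1;0 -0.005 0 0 1;0 0.005 0 0 1;0 -0.005 0 0 1;0 0 0 0 1"

```text
time: 46.03
ee_pos: [0.4696, -0.0765, 0.1555]
eef_rot: [-3.08, -0.007, 1.678]
force: [-0.0, -0.4, -0.4]
gripper_width: 0.999
```

>>> carry_out:
  series: "0 -0.02 0 0 1;0 -0.02 0 0 1;0 0 0 0 1;0 0 0 0 1;0 0.04 0 0 1;0 0 0 0 1;0 0 0 0 1;0 -0.02 0 0 1;0 -0.02 0 0 1;0 0 0 0 1;0 0 0 0 1;0 0.04 0 0 1;0 0 0 0 1;0 0 0 0 1"

```text
time: 47.2
ee_pos: [0.4751, -0.0765, 0.1552]
eef_rot: [-3.085, -0.007, 1.677]
force: [-0.3, 0.4, -0.2]
gripper_width: 0.997
```

>>> carry_out:
  series: "0 0 -0.03 0 1;0 0 -0.03 0 1;0 0 0 0 1;0 0 0 0 1;0 0 0.03 0 1;0 0 0.03 0 1;0 0 0 0 1;0 0 0 0 1;0 0 -0.03 0 1;0 0 -0.03 0 1;0 0 0 0 1;0 0 0 0 1;0 0 0.03 0 1;0 0 0.03 0 1;0 0 0 0 1;0 0 0 0 1"

```text
time: 48.53
ee_pos: [0.484, -0.077, 0.1616]
eef_rot: [-3.097, -0.004, 1.677]
force: [0.5, 0.7, 0.4]
gripper_width: 1.004
```

Vertical pumping removes the tilt, so I'll repeat it.

>>> carry_out:
  series: "0 -0.003 -0.03 0 1;0 -0.003 -0.03 0 1;0 0 0 0 1;0 0 0 0 1;0 0 0.03 0 1;0 0 0.03 0 1;0 0 0 0 1;0 0 0 0 1;0 -0.003 -0.03 0 1;0 -0.003 -0.03 0 1;0 0 0 0 1;0 0 0 0 1;0 0 0.03 0 1;0 0 0.03 0 1;0 0 0 0 1;0 0 0 0 1"

```text
time: 49.87
ee_pos: [0.4773, -0.079, 0.1772]
eef_rot: [-3.107, -0.001, 1.677]
force: [1.0, 0.0, -0.7]
gripper_width: 0.997
```

>>> carry_out:
  series: "0 -0.003 -0.03 0 1;0 -0.003 -0.03 0 1;0 0 0 0 1;0 0 0 0 1;0 0 0.03 0 1;0 0 0.03 0 1;0 0 0 0 1;0 0 0 0 1;0 -0.003 -0.03 0 1;0 -0.003 -0.03 0 1;0 0 0 0 1;0 0 0 0 1;0 0 0.03 0 1;0 0 0.03 0 1;0 0 0 0 1;0 0 0 0 1"

```text
time: 51.2
ee_pos: [0.4709, -0.081, 0.1933]
eef_rot: [-3.117, 0.002, 1.677]
force: [0.1, 0.2, -0.1]
gripper_width: 1.001
```

```bash
python3 -c "
from h import *
go(.4615,-.072,6.2)"
```

```text
t 51.20 p [ 0.4709 -0.081   0.1933] tilt 0.0249 turn -0.0017 | after turn dx dy [ 0.0099 -0.0084] | now dx dy [ 0.0099 -0.0084] | grip 1.001 F [ 0.1  0.2 -0.1] q6 -0.29
```

Tilt is now 0.025. Descending on the plain bracket.

>>> carry_out:
  series: "0.005 -0.005 0.01 0 1;0.005 -0.005 0.03 0 1;0 0 0.03 0 1;0 0 0.03 0 1;0 0 0.015 0 1;0 0 0 0 1;0 0 0 0 1"

```text
time: 51.78
ee_pos: [0.4644, -0.0735, 0.0837]
eef_rot: [-3.127, 0.005, 1.677]
force: [-0.1, 0.4, -0.4]
gripper_width: 1.003
```

```bash
python3 -c "
from h import *
go(.4615,-.072,6.2)"
```

```text
t 51.78 p [ 0.4644 -0.0735  0.0837] tilt 0.0150 turn -0.0017 | after turn dx dy [ 0.0018 -0.0027] | now dx dy [ 0.0018 -0.0027] | grip 1.003 F [-0.1  0.4 -0.4] q6 -0.27
```

>>> carry_out:
  series: "0.001 -0.003 0.015 0 1;0 0 0.015 0 1;0 0 0.015 0 1;0 0 0.008 0 1;0 0 0.002 0 1;0 0 0 0 1;0 0 0 0 1"

```text
time: 52.37
ee_pos: [0.4703, -0.0749, 0.0377]
eef_rot: [3.14, 0.01, 1.677]
force: [-0.5, 1.0, -0.2]
gripper_width: 1.002
```

```bash
python3 -c "
from h import *
go(.4615,-.072,6.2)"
```

```text
t 52.37 p [ 0.4703 -0.0749  0.0377] tilt 0.0098 turn -0.0019 | after turn dx dy [ 0.0038 -0.0084] | now dx dy [ 0.0038 -0.0084] | grip 1.002 F [-0.5  1.  -0.2] q6 -0.27
```

>>> carry_out:
  series: "0.002 -0.004 0.003 0 1;0.001 -0.004 0.003 0 1;0 0 0.002 0 1;0 0 0.001 0 1;0 0 0 0 1;0 0 0 0 1"

```text
time: 52.87
ee_pos: [0.4627, -0.0729, 0.0305]
eef_rot: [3.136, 0.011, 1.677]
force: [0.3, 0.2, 0.0]
gripper_width: 1.001
```

```bash
python3 -c "
from h import *
go(.4615,-.072,6.2)"
```

```text
t 52.87 p [ 0.4627 -0.0729  0.0305] tilt 0.0122 turn -0.0019 | after turn dx dy [ 0.001  -0.0011] | now dx dy [ 0.001  -0.0011] | grip 1.001 F [0.3 0.2 0. ] q6 -0.27
```

>>> carry_out:
  series: "0 0 0.003 0 0.5;0 0 0 0 0;0 0 0 0 -0.5;0 0 0 0 -1;0 0 0 0 -1;0 0 0 0 -1;0 0 0 0 -1;0 0 0 0 -1;0 0 0 0 -1;0 0 -0.01 0 -1;0 0 -0.02 0 -1;0 0 -0.03 0 -1;0 0 -0.03 0 -1;0 0 -0.03 0 -1;0 0 -0.03 0 -1;0 0 -0.03 0 -1;0 0 0 0 -1"

```text
time: 54.28
ee_pos: [0.4584, -0.0704, 0.2163]
eef_rot: [-3.139, 0.008, 1.677]
force: [1.1, 0.4, -1.4]
gripper_width: 0.082
```

```bash
python3 -c "
from h import *
go(*T['green'])"
```

```text
t 54.28 p [ 0.4584 -0.0704  0.2163] tilt 0.0085 turn -0.0507 | after turn dx dy [0.3531 0.2092] | now dx dy [0.3632 0.191 ] | grip 0.082 F [ 1.1  0.4 -1.4] q6 -0.27
```

>>> carry_out:
  series: "0 0 0 -0.05 -1;0.02 0 0 0 -1;0.03 0.005 0 0 -1;0.03 0.005 0 0 -1;0.03 0.01 0 0 -1;0.03 0.015 0 0 -1;0.03 0.02 0 0 -1;0.03 0.025 0 0 -1;0.03 0.025 0 0 -1;0.03 0.025 0 0 -1;0.03 0.025 0 0 -1;0.025 0.025 0 0 -1;0.015 0.02 0 0 -1;0.01 0.01 0 0 -1;0 0 0 0 -1;0 0 0 0 -1"

```text
time: 55.62
ee_pos: [0.6088, 0.3146, 0.2073]
eef_rot: [-3.131, 0.013, 1.728]
force: [-0.5, 0.3, -2.7]
gripper_width: 0.085
```

```bash
python3 -c "
from h import *
look(T['green'],'w17')"
```

```text
t 55.67 p [0.6085 0.3143 0.2073] tilt 0.0163 turn -0.0003 | after turn dx dy [-0.0034  0.0008] | now dx dy [-0.0034  0.0008] | grip 0.087 F [-0.  -0.6 -2.9] q6 0.31
wall ends at px [[319.4 138.4]
 [319.3 224.4]]
```

View pics/w17.png

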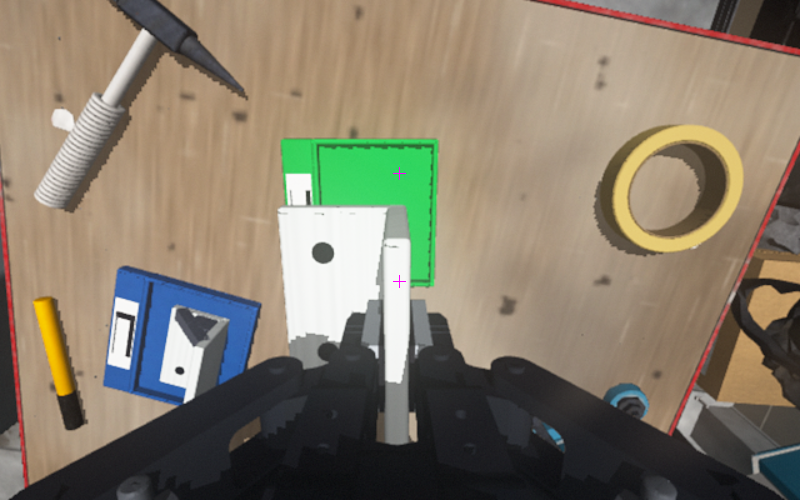

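The plain bracket is over the empty green tray. Lowering.

>>> carry_out:
  series: "-0.003 0.001 0.01 0 -1;0 0 0.03 0 -1;0 0 0.03 0 -1;0 0 0.03 0 -1;0 0 0.03 0 -1;0 0 0.015 0 -1;0 0 0.005 0 -1;0 0 0 0 -1;0 0 0 0 -1"

```text
time: 56.42
ee_pos: [0.604, 0.2975, 0.0506]
eef_rot: [-3.128, 0.015, 1.72]
force: [-0.0, -0.2, -2.0]
gripper_width: 0.083
```

```bash
python3 -c "
from h import *
go(*T['green'])"
```

```text
t 56.42 p [0.604  0.2975 0.0506] tilt 0.0203 turn -0.0075 | after turn dx dy [0.0125 0.0079] | now dx dy [0.0126 0.0078] | grip 0.083 F [-0.  -0.2 -2. ] q6 0.30
```

>>> carry_out:
  series: "0.006 0.004 0.002 -0.007 -1;0.006 0.004 0.002 0 -1;0 0 0.005 0 -1;0 0 0.005 0 -1;0 0 0.003 0 -1;0 0 0 0 -1;0 0 0 0 -1"

```text
time: 57.0
ee_pos: [0.6142, 0.3134, 0.038]
eef_rot: [-3.137, 0.012, 1.728]
force: [0.2, -0.3, -2.3]
gripper_width: 0.087
```

```bash
python3 -c "
from h import *
go(*T['green'])"
```

```text
t 57.00 p [0.6142 0.3134 0.038 ] tilt 0.0124 turn 0.0004 | after turn dx dy [-0.0016 -0.0047] | now dx dy [-0.0016 -0.0047] | grip 0.087 F [ 0.2 -0.3 -2.3] q6 0.31
```

>>> carry_out:
  series: "-0.001 -0.004 0.003 0 -1;0 0 0.003 0 -1;0 0 0.003 0 -1;0 0 0.001 0 -1;0 0 0 0 -1;0 0 0 0 -1"

```text
time: 57.5
ee_pos: [0.6098, 0.3113, 0.0272]
eef_rot: [-3.137, 0.012, 1.728]
force: [-0.5, 0.2, -0.7]
gripper_width: 0.086
```

```bash
python3 -c "
from h import *
go(*T['green'])"
```

```text
t 57.50 p [0.6098 0.3113 0.0272] tilt 0.0124 turn 0.0002 | after turn dx dy [-0.0002  0.    ] | now dx dy [-0.0002  0.    ] | grip 0.086 F [-0.5  0.2 -0.7] q6 0.31
```

>>> carry_out:
  series: "0 0 0 0 -0.8;0 0 0 0 -0.6;0 0 0 0 -0.3;0 0 0 0 0;0 0 0 0 0.5;0 0 0 0 1;0 0 0 0 1;0 0 -0.01 0 1;0 0 -0.02 0 1;0 0 -0.03 0 1;0 0 -0.03 0 1;0 0 -0.03 0 1;0 0 -0.03 0 1;0 0 -0.02 0 1;0 0 0 0 1"

```text
time: 58.75
ee_pos: [0.6099, 0.3132, 0.2089]
eef_rot: [-3.137, 0.012, 1.728]
force: [1.3, 0.8, 0.9]
gripper_width: 0.999
```

```bash
python3 -c "
from h import *
look(T['green'],'w18')"
```

```text
t 58.80 p [0.6094 0.313  0.2074] tilt 0.0137 turn 0.0001 | after turn dx dy [-0.0019  0.0001] | now dx dy [-0.0019  0.0001] | grip 0.999 F [-0.1  0.7 -0.2] q6 0.31
wall ends at px [[317.6 136.5]
 [317.5 222.4]]
```

View pics/w18.png

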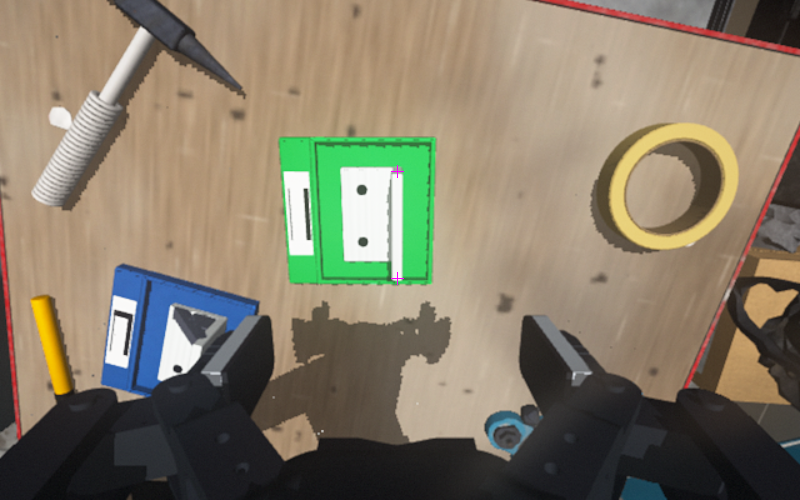

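>>> carry_out:
  series: "0 -0.03 0 0 1;0 -0.03 0 0 1;0 -0.03 0 0 1;0.02 -0.03 0 0 1;0.03 -0.03 0 0 1;0.03 -0.03 0 0 1;0.03 -0.03 0 0 1;0.03 -0.03 0 0 1;0.03 -0.03 0 0 1;0.03 -0.03 0 0 1;0.03 0 0 0 1;0 0 0 0 1;0 0 0 0 1"

```text
time: 59.88
ee_pos: [0.2666, 0.4849, 0.1949]
eef_rot: [-3.123, 0.025, 1.724]
force: [0.1, -1.0, -0.9]
gripper_width: 1.0
```

```bash
python3 - <<'E'
from h import *
from cell import camera,state
for n in("top","scene"): cv2.imwrite(f"pics/{n}1.png",camera(n))
W={k:(T[k][0],T[k][1]) for k in("green","blue","red","yellow")}
out=[]
for n in("top","scene"):
    im=cv2.imread(f"pics/{n}1.png")
    for z in (.012,):
        row=[]
        for c,(x,y) in W.items():
            row.append(rect(im,n,z,(x-.11,x+.05,y-.08,y+.08),1250)[:199,:199])
        out.append(np.hstack(row))
a=np.vstack(out); cv2.imwrite("pics/fin.png",a)
d=cv2.absdiff(cv2.imread("pics/top0.png"),cv2.imread("pics/top1.png"))[150:215,350:400]
print("tin diff",d.max(),d.mean(), state()['time'])
E
```

```text
tin diff 9 1.4682051282051283 59.9833
```

View pics/fin.png

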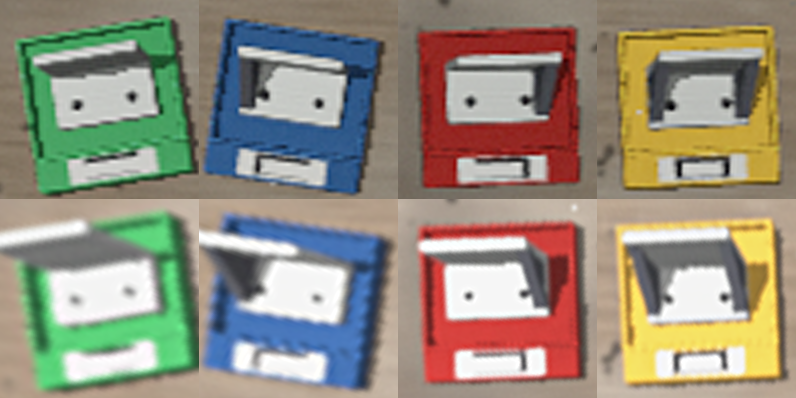

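View pics/top1.png

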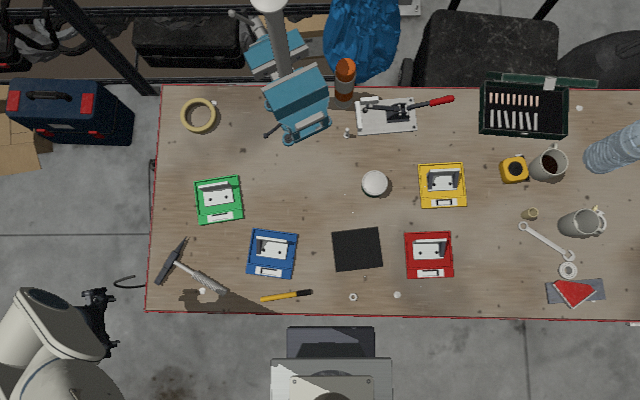

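The final views show each bracket flat in its own tray with the gussets matching the labels, and offsets of about 4 mm or less (15 allowed). The tin is unchanged at (374,183) and the arm is clear, so I'm handing in.

```bash
python3 -c "
from cell import sign_off,state
s=state();print(s['time'],abs(s['qd']).max());print(sign_off())"
```

```text
59.9833 0.026025254689504333
the job is handed in; nothing more can be done
None
```

All four brackets are in their own trays, and I handed the job in at 60 s of the allowed 144 s. `sign_off` gave no verdict.

I swapped the left-hand and right-hand brackets (red and blue trays), then the plain and double ones (yellow and green), parking one on the mat each time.

**Last checks:** Top, scene and wrist pictures show every bracket standing on its base and square with its tray. The gussets match the tray labels. By my pixel measurements each is within about 4 mm of its pocket's middle. The mat is empty, the tin's patch of the top picture is unchanged from the start, and the gripper is open and clear of everything.

**What disagreed:** The top and scene cameras differed by 3–4 mm along x, so I used their average. The tool's tilt drifted to about 0.08 rad during the moves; I worked it back down before the last grasp, and the final pictures show no bracket visibly leaning. I did not measure bracket tilt as a number.

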